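Break down a casting box

TASK

The plaster mould half in the casting box has set. Take the stack on the grey casting board apart from the top down: put the steel weight in the empty bay of the weight caddy, lay the batten in its rack squarely on the batten that is there already, stack the box frame fully home within the corner brackets of the frame in the store, and last lay the plaster casting flat on the empty half of the drying rack, alongside the other casting. The plaster is still weak, so never let it tip over.

Things in the scene. Friction and masses are not known exactly. Their poses are not given: they have to be found in the camera images.
- weight_centre (a point): Bright steel cube, 50x50x50 mm, up to 0.96 kg, on top of the stack; the point is its centre, axes along its edges.
- batten_centre (a point): Hold-down batten: pale wood bar 34 mm wide (x), 150 long (y), 32 high (z), lying across the middle of the box frame under the steel cube, its length square to the frame's; the point is its centre.
- casting_frame_centre (a point): Loose frame under the batten: open plywood rectangle, outside 60 (x) x 118 (y) mm, 40 high, walls 6, no floor; point: its centre, 20 mm above its lower edge. Steel brackets at the corners stand 17 mm above the top edge and add 5 mm all round from 14 mm up (9 at the tips); the middle of the long walls is clear to grip across. Stands free on the casting board round the casting, 3 mm clear each side.
- casting_centre (a point): Plaster mould half on the grey casting board (top 18 mm above the bench), inside the frame and grippable once that is off: white block 42 (x) x 100 (y) x 30 mm high, two low round keys (4 mm) on its top, ends seen either side of the batten; the point is the block's centre, 15 mm above its underside.
- weight_bay (a point): Empty bay of the two-bay wooden weight caddy: 70x70 mm, lip 10 mm above its floor; the point is the middle of the bay's floor (8 mm above the bench), z up, axes along its edges. The other bay, 79 mm away along +y, already holds a like steel cube.
- batten_seat (a point): Batten rack: board with four round wooden posts (10 mm thick, at x +-32, y +-52 mm from this point, tops 42 mm above it) and one batten already lying between them. The point is the middle of that batten's top face (42 mm above the bench), where the next one lies; y along its length.
- frame_seat (a point): Frame store: wooden plinth with an empty frame like the loose one fixed on it. The point is mid-frame at the height of its top edge (52 mm above the bench), on which the next frame's lower edge rests; y along its length. Its corner brackets stand 17 mm above that edge; they leave a stacked frame 1.8 mm on each side, and above 9 mm flare out 4 mm more to guide it in.
- drying_place (a point): Empty half of the slatted wooden drying rack: the point is on top of the slats (20 mm above the bench), where the middle of the casting's underside goes; y is along the casting's length. The other half, 73 mm away along +x, already holds a like casting.

How it is judged:
On the way, in this order (a step that is already met when the one before it is completed fails the run):
1. the steel weight stands in the empty bay of the caddy (horizontal distance between weight_centre and weight_bay below 0.016 m and z of weight_centre in the frame of weight_bay between 0.021 and 0.029 m), for 0.2 s.
2. the batten lies in its rack on the other batten (x of batten_centre in the frame of batten_seat between -0.012 and 0.012 m and y of batten_centre in the frame of batten_seat between -0.018 and 0.018 m and z of batten_centre in the frame of batten_seat between 0.012 and 0.02 m and angle between the y axis of batten_centre and the y axis of batten_seat, either way round below 0.2 rad), for 0.2 s.
3. the frame is seated on the stored frame within its corner brackets (horizontal distance between casting_frame_centre and frame_seat below 0.004 m and z of casting_frame_centre in the frame of frame_seat between 0.017 and 0.023 m and angle between the y axis of casting_frame_centre and the y axis of frame_seat, either way round below 0.05 rad and angle between casting_frame_centre's own z axis and vertical below 0.04 rad), for 0.2 s.
4. the casting lies on the empty half of the drying rack (horizontal distance between casting_centre and drying_place below 0.015 m and z of casting_centre in the frame of drying_place between 0.012 and 0.018 m and angle between the y axis of casting_centre and the y axis of drying_place, either way round below 0.25 rad and angle between casting_centre's own z axis and vertical below 0.06 rad), for 0.2 s.
At the end, for the whole second after the job is handed in: Weight on the empty bay's floor (16 mm); batten on the racked batten (12 mm across, 18 along, 0.2 rad); frame fully down on the stored frame (4 mm sideways, 3 in height, 0.05 rad); casting flat, keys up, on the empty half of the drying rack (15 mm, 0.25 rad) (all of step 1 and all of step 2 and all of step 3 and all of step 4); the robot touches nothing.
It fails at once if the casting is tipped by more than about 30 degrees (angle between casting_centre's own z axis and vertical above 0.52 rad).
It also fails if it takes over 102 s, if anything falls off the work surface, if the arm or the gripper's body presses on something with over 40 N, if the wrist force passes 120 N, or if a joint passes its speed limit or range.

ROBOT

A 6-joint arm with a two-finger parallel gripper is mounted at the origin on a cart in front of the work surface, level with it; the furniture and walls round the work are solid. World frame = base frame: x ahead of the robot, y to its left, z up, the work surface at z = 0. Lengths are in m, angles in rad, forces in N, time in s.
With the tool pointing down it reaches from about 0.35 to 0.775 m from the base axis. Payload 5.5 kg.
Tool frame: the origin (TCP) lies between the finger pads; the fingertips stand 19 mm ahead of it and the grasp point (between the pads) is the TCP (env.tcp_to_tips is the distance from the TCP to the fingertips, in m); z points along the fingers, y is the direction in which the jaws open and shut (so a half turn about z gives the same grasp; the last joint's range is limited). The gripper opens to 85 mm and grips with 20 to 120 N. Pads are 22 mm wide; open, the fingers measure 114 mm over their backs; the gripper's body (76 mm by 85 mm) begins 54 mm behind the grasp point. The pads swing forward as they close: fully open they stand 13 mm farther back than shut.
Start: joints at [-1.366, 0.313, 0.046, 1.304, 0, 1.431], TCP at [0.194, -0.541, 0.25] pointing down, gripper open.
Joint ranges: [-2.76, 2.76], [-0.86, 1.69], [-1.03, 1.26], [-2.2, 2.34], [-1.47, 1.5], [-3.14, 3.14]. Speed limits (rad/s): [2.57, 2.57, 3.14, 3.14, 3.14, 3.14].

INTERFACE

Orientations are given as a unit quaternion [w, x, y, z].
In Python, from workcell import env, eyes, job gives the robot as it stands. The module is installed in compiled form; this text tells all that it offers.
- The arm moves only by the tool move_arm, never from a script. Its argument "commands" is a list of rows, each a list of 3 entries, a list of its own where there are three numbers: the shift along the world's x, y, z as a fraction of full scale, then the turn, a rotation vector about the world's x, y, z as a fraction of full scale, then the gripper command: -1 is shut, 1 is fully open, values between are in proportion. In form: [[[x, y, z], [wx, wy, wz], gripper], ...]. A call has 1 to 5 rows; each row shifts and turns the commanded pose from where the row before left it; what a row does not reach is not made up. Full scale, the value 1, is 0.04 m for a shift and 8 degrees for a turn. A row lasts 1/10 s, in which the tool goes at most 50 mm and 8.59 degrees, less where a joint would pass 70% of its speed; a pose out of reach is approached as far as the arm can. A call with a number of a shift or a turn outside -1 to 1 is refused whole. A call with a gripper value outside its range is refused whole. The fingers move at their own pace and stop on an object; "newtons" is the grip in N (left out, the last holds). Time passes only in rows, so rows that do not move let the fingers close. It gives the time, the measured TCP pose, the force and the opening at its end, in the units of the state.
- env.get_state(): the state, without advancing time (a new reading comes with each control period).
- eyes.read_camera(name): name is "scene" or "top" or "wrist"; returns a dict with "frame" (400x640x3 uint8, red, green, blue), "mtx" (3x3 intrinsics, pixels), "k1" (the pictures are not rectified: a ray, as slopes to the right and down, at radius r is drawn at 1 + k1 r^2 times it, then the intrinsics apply), "camera_from_world" (4x4, takes a point from world to camera coordinates); the wrist camera has in their place "mount" (4x4, takes a point from camera to tool coordinates, whose origin is the TCP and whose axes are the flange's). Camera axes: x right, y down, z forward; pixel columns grow to the right and rows downward; lengths in m; the calibration is good to about 2 mm. A picture is of the moment at which its call begins: read the wrist's pose just before it. There is no depth.
- job.hand_in(): hands the job in, once; it reports no verdict.
The state is a dict: "clock": time; "joint_pos": joint angles; "qvel": joint speeds; "tau": joint torques, N m; "tcp_pos": TCP position; "orientation": TCP orientation; "wrist_force": force on the tool from outside, world axes, zero at the start; "ft_torque": the same for the moment, N m; "finger_gap": finger opening in m.
Only numpy, scipy, OpenCV 4.12 (cv2) and the standard library are available. Lean on these libraries where they do the work, as an engineer would, in place of code of your own. Each camera call takes 0.05 s, during which the arm holds its last target.

## Working session

There is one attempt and no reset: what is moved stays moved. The work goes in short steps, Python scripts to look and compute and a tool call to move; the robot and the scene stay as the last step left them, time stands still between calls to the robot, and variables do not carry over. Pictures are saved under pics/ and viewed, and the job is handed in when it is done.

Besides the shell and the picture viewer there is one more tool, called after ">>>" by a JSON object that holds its "api" and its "payload". move_arm: Moves the arm, as the interface text tells. Its arguments: {"type":"object","properties":{"commands":{"type":"array","items":{"type":"array"}},"newtons":{"type":"number"}},"required":["commands"]}

```bash
mkdir -p pics; ls; cat > h.py <<'E'
import numpy as np, cv2
from workcell import env, eyes, job
def shot(name,fn):
    st=env.get_state()
    d=eyes.read_camera(name)
    cv2.imwrite('pics/'+fn+'.png',d['frame'][:,:,::-1])
    np.savez('pics/'+fn+'.npz',**{k:v for k,v in d.items()},tcp=st['tcp_pos'],q=st['orientation'])
    return d
E
python3 - <<'E'
from h import *
print(env.get_state(), env.tcp_to_tips)
for n in('scene','top','wrist'):
    d=shot(n,n+'0'); print(n,{k:v for k,v in d.items() if k!='frame'})
E
```

```text
pics
{'clock': 0.0, 'joint_pos': array([-1.36562495e+00,  3.14014964e-01,  4.49627997e-02,  1.30360975e+00,
        7.84363378e-06,  1.43119849e+00]), 'qvel': array([ 0.00037935, -0.00046246,  0.00130603,  0.00162888, -0.00020519,
        0.0026521 ]), 'tau': array([ 6.39650098e-04, -4.80626249e+01,  2.98534620e+01,  1.93525414e-02,
       -1.28203910e-04, -9.79864723e-06]), 'tcp_pos': array([ 0.19423204, -0.54068301,  0.24939395]), 'orientation': array([-9.32423087e-04,  9.85178103e-01,  1.71532021e-01, -2.66581770e-05]), 'wrist_force': array([-0.02097298, -0.43334661, -1.28253329]), 'ft_torque': array([-0.04034523,  0.01295624, -0.03346817]), 'finger_gap': 0.08523505705083226} 0.019
scene {'mtx': array([[365.96545279,   0.        , 321.8156498 ],
       [  0.        , 365.96545279, 197.43096149],
       [  0.        ,   0.        ,   1.        ]]), 'k1': 0.011579302228780716, 'camera_from_world': array([[-0.88462842, -0.46618355, -0.01026897,  0.58808592],
       [-0.2087286 ,  0.41558348, -0.88528117,  0.11061842],
       [ 0.41697113, -0.78100145, -0.4649428 ,  0.89083689],
     
[... 367 characters left out ...]
, -0.21848916,  0.53784675],
       [ 0.21837958, -0.00809126, -0.97583036,  0.98871036],
       [ 0.        ,  0.        ,  0.        ,  1.        ]])}
wrist {'mtx': array([[332.23126439,   0.        , 320.44462846],
       [  0.        , 332.23126439, 198.28291222],
       [  0.        ,   0.        ,   1.        ]]), 'k1': 0.003182318926726006, 'mount': array([[ 4.38670098e-04, -9.48309075e-01, -3.17347925e-01,
         8.13190992e-02],
       [ 9.99999611e-01,  6.58747280e-04, -5.86189734e-04,
        -1.92460755e-04],
       [ 7.64941126e-04, -3.17347545e-01,  9.48308995e-01,
        -1.23981045e-01],
       [ 0.00000000e+00,  0.00000000e+00,  0.00000000e+00,
         1.00000000e+00]])}
```

View pics/top0.png

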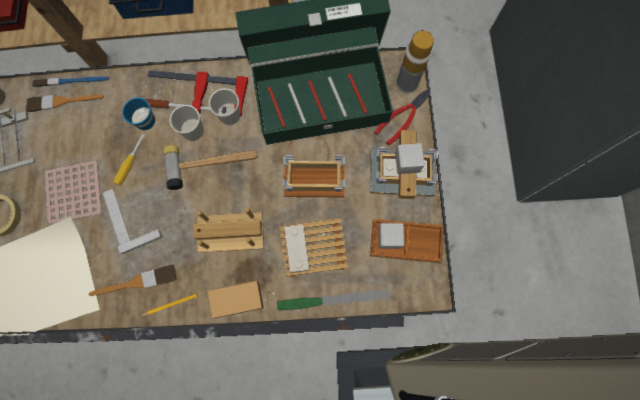

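View pics/scene0.png

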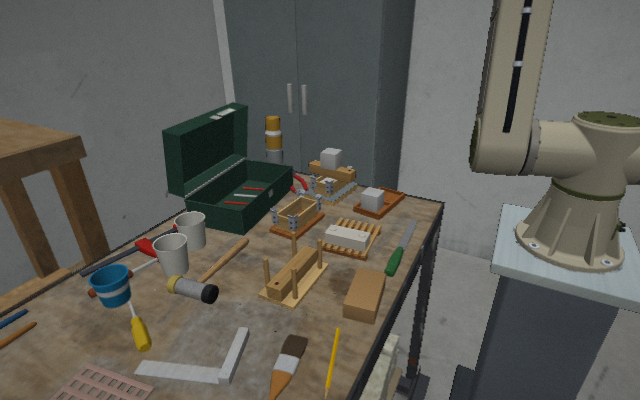

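View pics/wrist0.png

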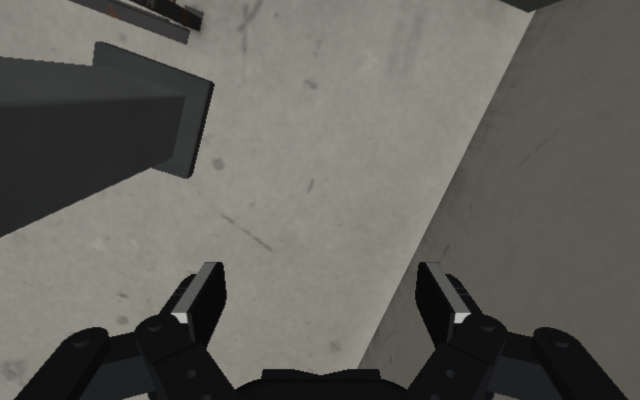

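```bash
python3 - <<'E'
import cv2
a=cv2.imread('pics/top0.png')
cv2.imwrite('pics/t_r.png',cv2.resize(a[125:285,270:450],None,fx=4,fy=4,interpolation=cv2.INTER_CUBIC)[:600])
cv2.imwrite('pics/t_r.png',cv2.resize(a[130:275,270:450],None,fx=4,fy=4,interpolation=cv2.INTER_CUBIC))
cv2.imwrite('pics/t_l.png',cv2.resize(a[195:265,180:280],None,fx=6,fy=6,interpolation=cv2.INTER_CUBIC))
E
```

```text
(no output)
```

View pics/t_r.png

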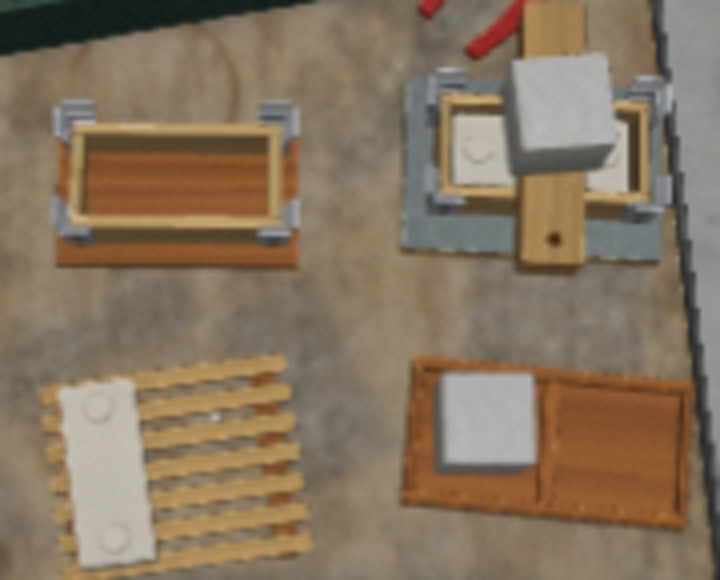

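View pics/t_l.png

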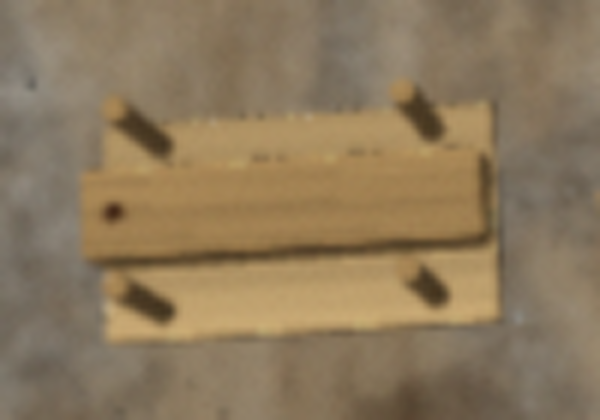

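```bash
cat >> h.py <<'E'
from scipy.spatial.transform import Rotation as R
def rays(d,px,tcp=None,q=None):
    px=np.asarray(px,float).reshape(-1,1,2)
    # drawn = s*(1+k1 r^2): opencv model
    s=cv2.undistortPoints(px,np.array(d['mtx']),np.array([float(d['k1']),0,0,0]))[:,0]
    v=np.c_[s,np.ones(len(s))]
    if 'mount' in d:
        q=d['q'] if q is None else q; tcp=d['tcp'] if tcp is None else tcp
        Rt=R.from_quat(np.r_[q[1:],q[0]]).as_matrix()
        M=np.array(d['mount']); 
        return Rt@M[:3,3]+tcp, v@(Rt@M[:3,:3]).T
    C=np.array(d['camera_from_world'])
    return -C[:3,:3].T@C[:3,3], v@C[:3,:3]
def onplane(d,px,z):
    o,v=rays(d,px); return o+v*((z-o[2])/v[:,2])[:,None]
def load(fn): return dict(np.load('pics/'+fn+'.npz'))
def project(d,P):
    P=np.atleast_2d(P).astype(float)
    if 'mount' in d:
        q=d['q'];Rt=R.from_quat(np.r_[q[1:],q[0]]).as_matrix();M=d['mount']
        A=np.eye(4);A[:3,:3]=Rt;A[:3,3]=d['tcp'];C=np.linalg.inv(A@M)
    else: C=d['camera_from_world']
    p=P@C[:3,:3].T+C[:3,3]; s=p[:,:2]/p[:,2:]
    s=s*(1+float(d['k1'])*(s**2).sum(1))[:,None]
    K=d['mtx'];return s*[K[0,0],K[1,1]]+[K[0,2],K[1,2]]
def rect(P):
    "P corners in order, returns centre, side lengths(01,12) and angle of 0->1"
    c=P.mean(0);a=(P[1]-P[0]+P[2]-P[3])/2;b=(P[2]-P[1]+P[3]-P[0])/2
    return c.round(4),np.round([np.linalg.norm(a),np.linalg.norm(b)],4),np.degrees([np.arctan2(a[1],a[0]),np.arctan2(b[1],b[0])]).round(1)
E
python3 - <<'E'
from h import *
d=load('top0')
def f(n,pts,z,off,s):
    p=(np.array(pts)+.5)/s-.5+off
    print(n,*rect(onplane(d,p,z)))
o=(270,130)
f('weight',[(512,62),(603,52),(613,152),(520,168)],.14,o,4)
f('bay',[(555,388),(687,392),(680,515),(548,502)],.018,o,4)
f('cube2',[(440,375),(535,371),(536,465),(438,467)],.058,o,4)
f('fseat',[(70,125),(282,122),(282,228),(72,228)],.052,o,4)
f('frame',[(440,95),(652,98),(652,210),(440,200)],.058,o,4)
f('cast2',[(60,388),(132,378),(155,560),(82,568)],.05,o,4)
f('batten',[(525,3),(583,5),(582,268),(518,262)],.09,o,4)
f('bseat',[(83,172),(488,150),(490,238),(90,258)],.042,(180,195),6)
E
```

```text
weight [0.6231 0.0164 0.14  ] [0.0488 0.0561] [-84.8 179.1]
bay [ 0.4601 -0.0208  0.018 ] [0.0749 0.0676] [-97.1 171. ]
cube2 [0.4752 0.0573 0.058 ] [0.0526 0.0511] [-91.5 174.8]
fseat [0.6238 0.2187 0.052 ] [0.1184 0.061 ] [-92.9 177.6]
frame [0.6251 0.0109 0.058 ] [0.1194 0.0636] [-94.9 174.5]
cast2 [0.4589 0.2649 0.05  ] [0.0397 0.0998] [ -86.  -175.5]
batten [0.6257 0.0129 0.09  ] [0.0334 0.149 ] [-97.  173.6]
bseat [0.5109 0.4165 0.042 ] [0.15   0.0327] [ -90.1 -177.9]
```

>>> {"api": "move_arm", "payload": {"commands": [[[0.71,0.92,0],[0,0,0.58],1],[[0.71,0.92,0],[0,0,0.58],1],[[0.71,0.92,0],[0,0,0.58],1],[[0.71,0.92,0],[0,0,0.58],1],[[0.71,0.92,0],[0,0,0.58],1]], "newtons": 40}}

```text
clock: 0.65
tcp_pos: [0.337, -0.3555, 0.2501]
orientation: [-0.0, 0.93, 0.367, 0.0]
wrist_force: [0.5, -0.7, 0.2]
finger_gap: 0.0851
```

>>> {"api": "move_arm", "payload": {"commands": [[[0.71,0.92,0],[0,0,0.58],1],[[0.71,0.92,0],[0,0,0.58],1],[[0.71,0.92,0],[0,0,0.58],1],[[0.71,0.92,0],[0,0,0.58],1],[[0.71,0.92,0],[0,0,0.58],1]]}}

```text
clock: 1.15
tcp_pos: [0.4791, -0.1714, 0.2502]
orientation: [0.0, 0.837, 0.547, -0.0]
wrist_force: [-0.2, -1.1, -0.6]
finger_gap: 0.0853
```

>>> {"api": "move_arm", "payload": {"commands": [[[0.71,0.92,0],[0,0,0.58],1],[[0.71,0.92,0],[0,0,0.58],1],[[0.71,0.92,0],[0,0,0.58],1],[[0.5,0.7,0],[0,0,0.58],1],[[0,0,0],[0,0,0],1]]}}

```text
clock: 1.65
tcp_pos: [0.5853, -0.0312, 0.2494]
orientation: [-0.0, 0.737, 0.676, 0.0]
wrist_force: [0.3, 0.4, -0.9]
finger_gap: 0.0852
```

```bash
cat >> h.py <<'E'
def pose():
    s=env.get_state();q=s['orientation'];m=R.from_quat(np.r_[q[1:],q[0]]).as_matrix()
    print('t',round(s['clock'],2),'tcp',s['tcp_pos'].round(4),'yaw',np.degrees(np.arctan2(m[1,0],m[0,0])).round(2),'zax',m[:,2].round(4),'F',np.round(s['wrist_force'],1),'gap',round(s['finger_gap'],4),'j',np.round(s['joint_pos'],2))
E
python3 - <<'E'
from h import *
pose(); shot('wrist','w1'); shot('top','top1')
E
```

```text
t 1.65 tcp [ 0.5853 -0.0312  0.2494] yaw 85.09 zax [-0.      0.0011 -1.    ] F [ 0.3  0.4 -0.9] gap 0.0852 j [-0.19  0.34  0.08  1.31  0.    1.47]
```

View pics/w1.png

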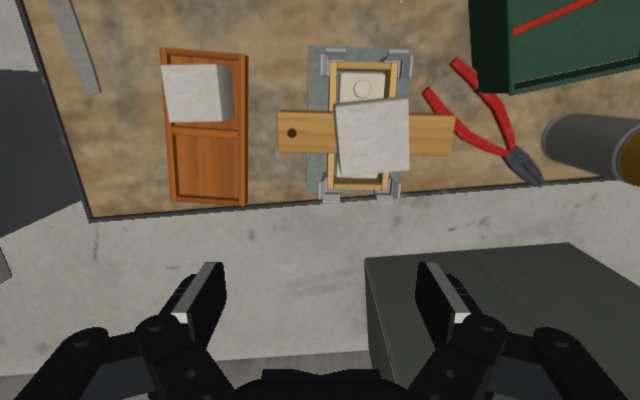

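```bash
python3 - <<'E'
import cv2
a=cv2.imread('pics/w1.png')
cv2.imwrite('pics/w1b.png',cv2.resize(a[40:215,265:465],None,fx=3.4,fy=3.4,interpolation=cv2.INTER_CUBIC))
cv2.imwrite('pics/w1a.png',cv2.resize(a[35:215,150:260],None,fx=3.3,fy=3.3,interpolation=cv2.INTER_CUBIC))
E
```

```text
(no output)
```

View pics/w1b.png

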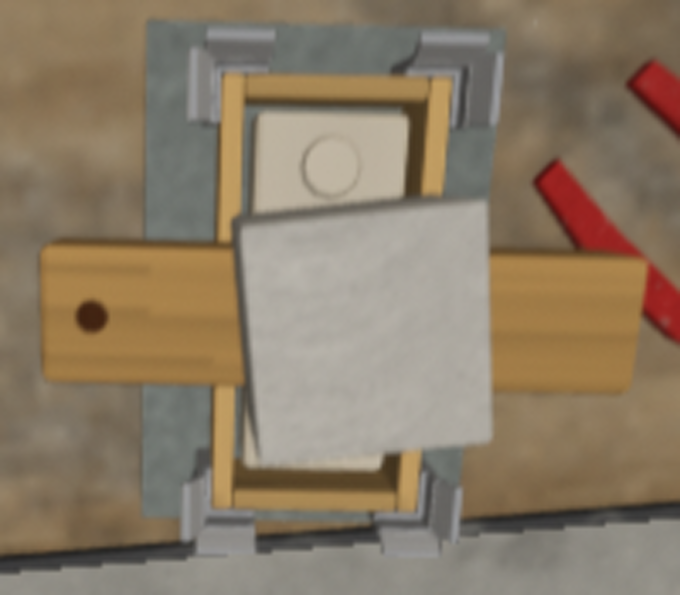

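View pics/w1a.png

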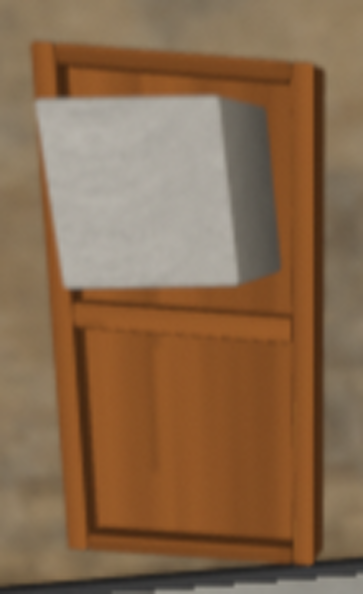

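```bash
python3 - <<'E'
from h import *
d=load('w1')
def f(n,pts,z,off,s):
    p=(np.array(pts)+.5)/s-.5+off
    r=rect(onplane(d,p,z));print(n,*r);return r
o=(265,40)
f('weight',[(238,226),(486,200),(492,440),(262,460)],.14,o,3.4)
f('batten',[(42,243),(645,260),(632,392),(43,380)],.09,o,3.4)
f('frame',[(222,72),(451,78),(418,512),(213,507)],.058,o,3.4)
o=(150,35)
c=f('caddy',[(33,42),(313,65),(313,564),(70,548)],.018,o,3.3)
f('bay lip',[(76,328),(292,342),(292,540),(92,530)],.018,o,3.3)
f('cube2',[(36,100),(220,97),(238,286),(64,290)],.058,o,3.3)
E
```

```text
weight [0.6258 0.0135 0.14  ] [0.049  0.0486] [  0.6 -88.4]
batten [0.626  0.0101 0.09  ] [0.1481 0.033 ] [ -6.2 -95.1]
frame [0.6258 0.01   0.058 ] [0.0596 0.1174] [ -6.3 -95.5]
caddy [0.4663 0.0158 0.018 ] [0.083  0.1588] [ -9. -99.]
bay lip [ 0.4606 -0.0216  0.018 ] [0.0685 0.0679] [ -8.2 -98.8]
cube2 [0.4753 0.0546 0.058 ] [0.0492 0.0496] [ -3.8 -94.6]
```

>>> {"api": "move_arm", "payload": {"commands": [[[0.5,0.57,0],[0,0,0.37],1],[[0.5,0.57,-0.4],[0,0,0.37],1],[[0,0,-0.8],[0,0,0],1],[[0,0,-0.9],[0,0,0],1],[[0,0,-0.6],[0,0,0],1]]}}

```text
clock: 2.25
tcp_pos: [0.6218, 0.0096, 0.1398]
orientation: [-0.001, 0.704, 0.71, -0.001]
wrist_force: [0.2, -0.1, -0.3]
finger_gap: 0.0855
```

>>> {"api": "move_arm", "payload": {"commands": [[[0,0,-0.4],[0,0,0],1],[[0,0,0],[0,0,0],1]]}}

```text
clock: 2.45
tcp_pos: [0.6209, 0.0094, 0.1235]
orientation: [-0.002, 0.704, 0.71, -0.002]
wrist_force: [-0.1, 0.4, -0.1]
finger_gap: 0.0854
```

```bash
python3 - <<'E'
from h import *
pose(); shot('wrist','w2')
E
```

```text
t 2.45 tcp [0.6209 0.0094 0.1235] yaw 90.48 zax [-5.8e-03  3.0e-04 -1.0e+00] F [-0.1  0.4 -0.1] gap 0.0854 j [-0.11  0.47 -0.04  1.07 -0.    1.45]
```

View pics/w2.png

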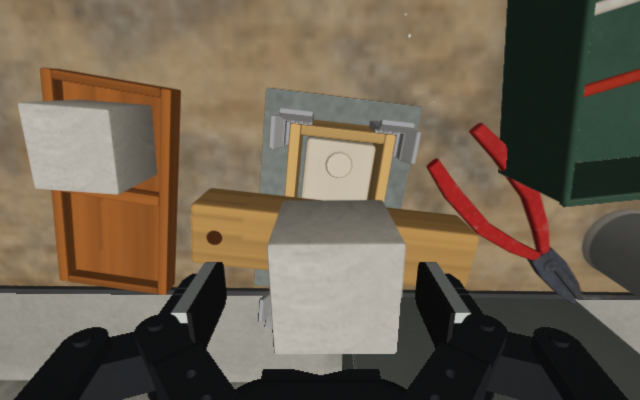

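>>> {"api": "move_arm", "payload": {"commands": [[[0.11,0.1,0.06],[0,0,0.1],1],[[0,0,0],[0,0,0],-1],[[0,0,0],[0,0,0],-1],[[0,0,0],[0,0,0],-1],[[0,0,0],[0,0,0],-1]], "newtons": 50}}

```text
clock: 3.0
tcp_pos: [0.6278, 0.0148, 0.13]
orientation: [0.0, 0.698, 0.716, 0.0]
wrist_force: [-3.3, 0.7, 5.5]
finger_gap: 0.0491
```

>>> {"api": "move_arm", "payload": {"commands": [[[0,0,0.2],[0,0,0],-1],[[0,0,0.3],[0,0,0],-1],[[0,0,0.5],[0,0,0],-1],[[0,0,0.5],[0,0,0],-1],[[0,0,0],[0,0,0],-1]]}}

```text
clock: 3.5
tcp_pos: [0.6297, 0.0147, 0.192]
orientation: [0.002, 0.698, 0.716, 0.002]
wrist_force: [0.2, 0.2, -7.1]
finger_gap: 0.0494
```

```bash
python3 - <<'E'
from h import *
pose(); shot('wrist','w3')
E
```

```text
t 3.5 tcp [0.6297 0.0147 0.192 ] yaw 91.44 zax [ 5.3e-03 -5.0e-04 -1.0e+00] F [ 0.2  0.2 -7.1] gap 0.0494 j [-0.1   0.44  0.08  1.21  0.    1.44]
```

View pics/w3.png

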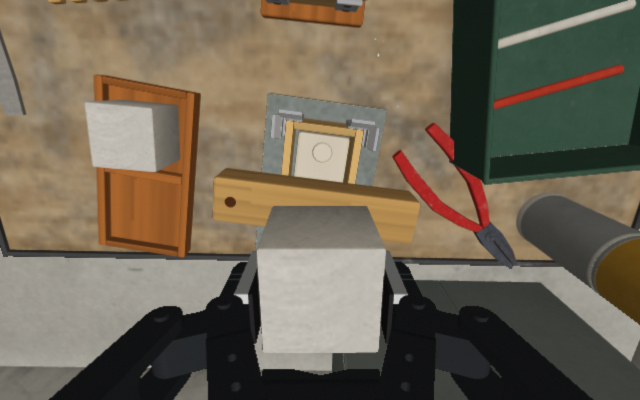

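>>> {"api": "move_arm", "payload": {"commands": [[[-0.85,-0.18,0],[0,0,-0.25],-1],[[-0.85,-0.18,0],[0,0,-0.25],-1],[[-0.85,-0.18,0],[0,0,-0.25],-1],[[-0.85,-0.18,-0.3],[0,0,-0.25],-1],[[-0.83,-0.18,-0.6],[0,0,-0.25],-1]]}}

```text
clock: 4.05
tcp_pos: [0.458, -0.0215, 0.1527]
orientation: [0.001, 0.758, 0.652, 0.001]
wrist_force: [1.5, -0.8, -7.9]
finger_gap: 0.049
```

>>> {"api": "move_arm", "payload": {"commands": [[[0,0,-0.6],[0,0,0],-1],[[0,0,0],[0,0,0],-1],[[0,0,0],[0,0,0],-1]]}}

```text
clock: 4.35
tcp_pos: [0.4588, -0.0212, 0.1285]
orientation: [-0.0, 0.758, 0.652, -0.0]
wrist_force: [1.3, 1.1, -6.7]
finger_gap: 0.0495
```

```bash
python3 - <<'E'
from h import *
pose(); shot('wrist','w4');shot('top','top4')
E
```

```text
t 4.35 tcp [ 0.4588 -0.0212  0.1285] yaw 81.44 zax [-6.e-04  2.e-04 -1.e+00] F [ 1.3  1.1 -6.7] gap 0.0495 j [-0.22  0.17 -0.45  0.95  0.    1.5 ]
```

View pics/w4.png

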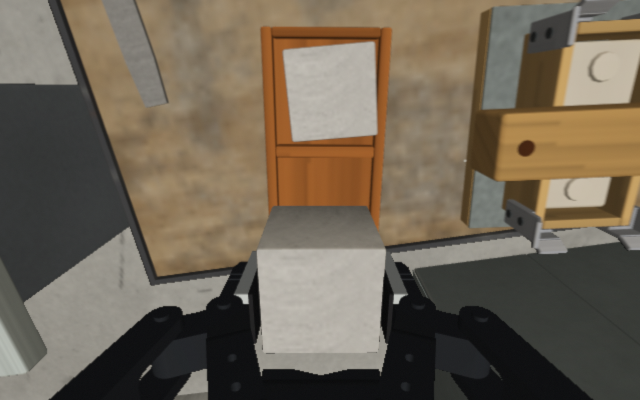

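```bash
python3 - <<'E'
from h import *
d=load('w4')
P=onplane(d,[(262,28),(391,28),(268,205),(382,205),(276,151),(375,151)],.018);print(P.round(4))
print(project(d,[[.4605,-.022,.058],[.4588,-.0212,.138]]))
a=P[0]-P[2];print(np.degrees(np.arctan2(a[1],a[0])));a=P[1]-P[3];print(np.degrees(np.arctan2(a[1],a[0])))
print(P[4:].mean(0))
E
```

```text
[[ 0.439   0.1004  0.018 ]
 [ 0.52    0.0882  0.018 ]
 [ 0.4192 -0.0172  0.018 ]
 [ 0.5036 -0.0298  0.018 ]
 [ 0.4329  0.0219  0.018 ]
 [ 0.5024  0.0115  0.018 ]]
[[323.86143905 224.07173057]
 [320.81660475 299.87881961]]
80.42358182102133
82.08264880275573
[0.46762468 0.01666865 0.018     ]
```

>>> {"api": "move_arm", "payload": {"commands": [[[0.06,-0.03,-0.6],[0,0,0],-1],[[0,0,-0.6],[0,0,0],-1],[[0,0,-0.5],[0,0,0],-1],[[0,0,-0.2],[0,0,0],-1],[[0,0,0],[0,0,0],-1]]}}

```text
clock: 4.95
tcp_pos: [0.4614, -0.0223, 0.0525]
orientation: [-0.0, 0.758, 0.652, -0.0]
wrist_force: [-0.7, -0.4, -6.3]
finger_gap: 0.0489
```

>>> {"api": "move_arm", "payload": {"commands": [[[0,0,-0.06],[0,0,0],-1],[[0,0,0],[0,0,0],-1]]}}

```text
clock: 5.15
tcp_pos: [0.4624, -0.0226, 0.0513]
orientation: [0.001, 0.758, 0.652, 0.001]
wrist_force: [-0.7, 0.2, -7.8]
finger_gap: 0.0493
```

>>> {"api": "move_arm", "payload": {"commands": [[[0,0,-0.06],[0,0,0],-1],[[0,0,0],[0,0,0],-1],[[0,0,0],[0,0,0],-0.2]]}}

```text
clock: 5.45
tcp_pos: [0.4612, -0.0224, 0.0482]
orientation: [0.0, 0.758, 0.652, 0.0]
wrist_force: [0.2, -0.2, -6.9]
finger_gap: 0.0493
```

>>> {"api": "move_arm", "payload": {"commands": [[[0,0,0],[0,0,0],0.6],[[0,0,0],[0,0,0],0.6],[[0,0,0],[0,0,0],0.6],[[0,0,0.5],[0,0,0],1],[[0,0,1],[0,0,0],1]]}}

```text
clock: 5.95
tcp_pos: [0.4591, -0.022, 0.1066]
orientation: [-0.002, 0.758, 0.652, -0.002]
wrist_force: [-0.2, 0.4, 0.8]
finger_gap: 0.0851
```

>>> {"api": "move_arm", "payload": {"commands": [[[0,0,1],[0,0,0],1],[[0,0,1],[0,0,0],1],[[0,0,1],[0,0,0],1],[[0,0,0.5],[0,0,0],1],[[0,0,0],[0,0,0],1]]}}

```text
clock: 6.45
tcp_pos: [0.4633, -0.0229, 0.2519]
orientation: [0.003, 0.758, 0.652, 0.002]
wrist_force: [0.5, -1.0, 0.1]
finger_gap: 0.0855
```

```bash
python3 - <<'E'
from h import *
pose(); shot('wrist','w5');shot('top','top5')
E
```

```text
t 6.45 tcp [ 0.4633 -0.0229  0.2519] yaw 81.44 zax [ 0.0078 -0.0018 -1.    ] F [ 0.5 -1.   0.1] gap 0.0855 j [-0.22  0.09 -0.23  1.24 -0.    1.5 ]
```

View pics/w5.png

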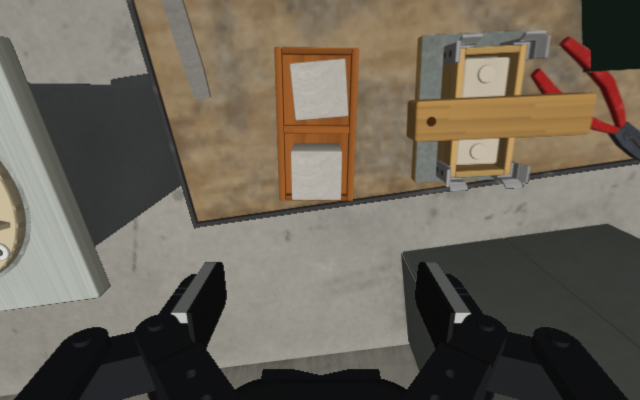

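View pics/top5.png

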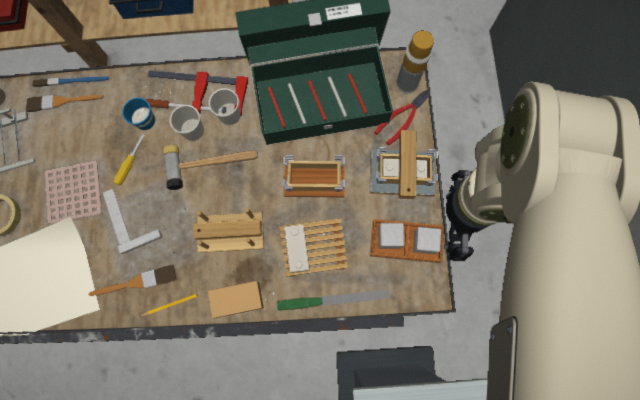

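>>> {"api": "move_arm", "payload": {"commands": [[[0.34,0.07,0],[0,0,0.96],1],[[0.34,0.07,0],[0,0,0.96],1],[[0.34,0.07,0],[0,0,0.96],1],[[0.34,0.07,0],[0,0,0.96],1],[[0.34,0.07,0],[0,0,0.96],1]]}}

```text
clock: 7.05
tcp_pos: [0.5288, -0.0082, 0.2458]
orientation: [-0.002, 0.499, 0.867, -0.001]
wrist_force: [-0.3, -0.5, -0.8]
finger_gap: 0.0849
```

>>> {"api": "move_arm", "payload": {"commands": [[[0.34,0.07,0],[0,0,0.96],1],[[0.34,0.07,0],[0,0,0.96],1],[[0.34,0.07,0],[0,0,0.96],1],[[0.34,0.07,0],[0,0,0.96],1],[[0.34,0.07,0],[0,0,0.96],1]]}}

```text
clock: 7.55
tcp_pos: [0.5968, 0.0058, 0.2456]
orientation: [-0.002, 0.186, 0.983, -0.0]
wrist_force: [0.0, 0.2, -0.7]
finger_gap: 0.0854
```

>>> {"api": "move_arm", "payload": {"commands": [[[0.34,0.07,-0.5],[0,0,0.96],1],[[0.34,0.07,-0.5],[0,0,0.96],1],[[0,0,-0.3],[0,0,0],1],[[0,0,0],[0,0,0],1],[[0,0,0],[0,0,0],1]]}}

```text
clock: 8.05
tcp_pos: [0.6233, 0.0112, 0.1953]
orientation: [-0.001, 0.057, 0.998, 0.0]
wrist_force: [0.2, -0.5, 1.1]
finger_gap: 0.0856
```

```bash
python3 - <<'E'
from h import *
pose(); shot('wrist','w6')
E
```

```text
t 8.05 tcp [0.6233 0.0112 0.1953] yaw 173.48 zax [-2.2e-03  3.0e-04 -1.0e+00] F [ 0.2 -0.5  1.1] gap 0.0856 j [-0.11  0.43  0.08  1.22  0.    0.  ]
```

View pics/w6.png

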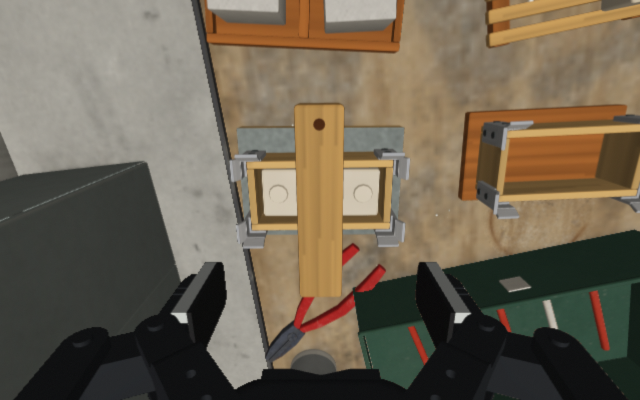

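```bash
python3 - <<'E'
from h import *
d=load('w6')
print('bat',*rect(onplane(d,[(295,104),(344,104),(341,297),(300,297)],.09)))
print('fr',*rect(onplane(d,[(247,157),(395,153),(391,230),(250,232)],.058)))
import cv2
a=cv2.imread('pics/w6.png');cv2.imwrite('pics/w6a.png',cv2.resize(a[95:305,225:420],None,fx=2.8,fy=2.8,interpolation=cv2.INTER_CUBIC))
cv2.imwrite('pics/w6b.png',cv2.resize(a[95:225,450:640],None,fx=4,fy=4,interpolation=cv2.INTER_CUBIC))
E
```

```text
bat [0.6266 0.0108 0.09  ] [0.0328 0.1496] [83.5 -6.2]
fr [0.6249 0.0114 0.058 ] [0.1191 0.0656] [84.7 -6.8]
```

View pics/w6a.png

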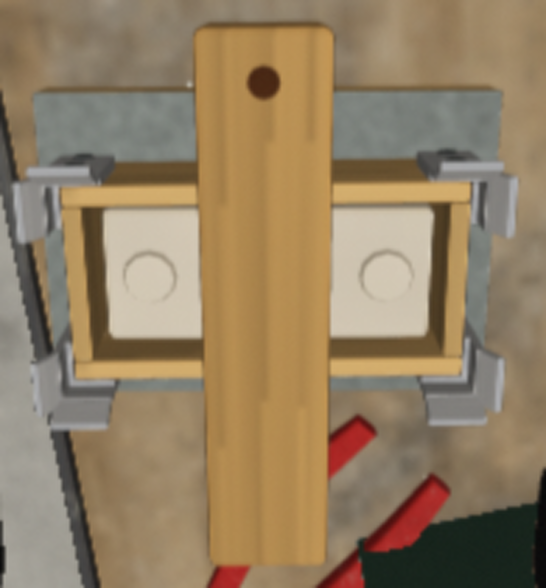

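View pics/w6b.png

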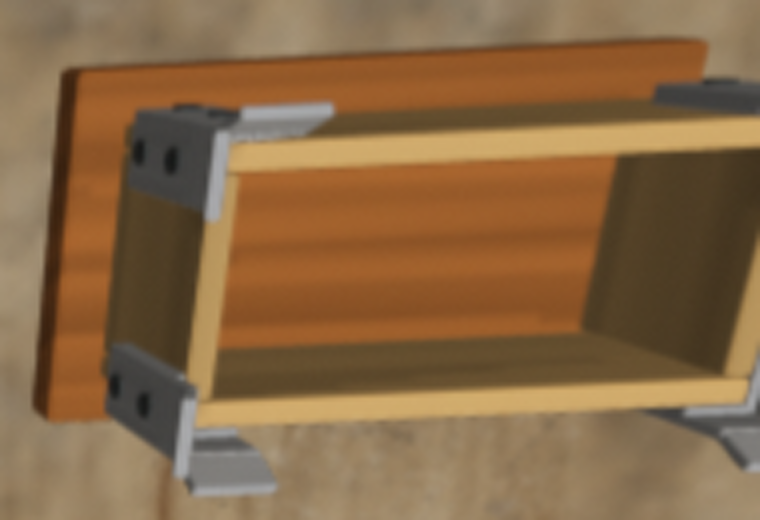

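>>> {"api": "move_arm", "payload": {"commands": [[[0.08,0,-0.8],[0,0,0],1],[[0,0,-0.8],[0,0,0],1],[[0,0,-0.8],[0,0,0],1],[[0,0,-0.5],[0,0,0],1],[[0,0,0],[0,0,0],1]]}}

```text
clock: 8.6
tcp_pos: [0.6254, 0.0112, 0.0779]
orientation: [-0.002, 0.056, 0.998, 0.0]
wrist_force: [0.0, -0.6, -0.4]
finger_gap: 0.0853
```

```bash
python3 - <<'E'
from h import *
pose()
d=load('w6')
c=(np.array([(62,185),(471,182),(463,377),(76,378)])+.5)/2.8-.5+(225,95)
print('fr',*rect(onplane(d,c,.058)))
c=(np.array([(103,208),(435,208),(430,337),(110,339)])+.5)/2.8-.5+(225,95)
print('cast',*rect(onplane(d,c,.048)))
E
```

```text
t 8.6 tcp [0.6254 0.0112 0.0779] yaw 173.53 zax [-4.4e-03  5.0e-04 -1.0e+00] F [ 0.  -0.6 -0.4] gap 0.0853 j [-0.11  0.51 -0.09  0.97  0.    0.  ]
fr [0.6263 0.0111 0.058 ] [0.1173 0.06  ] [83.8 -5.6]
cast [0.6266 0.0115 0.048 ] [0.0995 0.0415] [83.7 -6.1]
```

Frame centre about (0.626, 0.0105), at -6.1°. Grip the batten.

>>> {"api": "move_arm", "payload": {"commands": [[[0,0,0],[0,0,0],-1],[[0,0,0],[0,0,0],-1],[[0,0,0],[0,0,0],-1],[[0,0,0],[0,0,0],-1],[[0,0,0],[0,0,0],-1]], "newtons": 40}}

```text
clock: 9.1
tcp_pos: [0.6287, 0.011, 0.0818]
orientation: [0.002, 0.056, 0.998, -0.0]
wrist_force: [-0.3, -0.9, 6.1]
finger_gap: 0.0333
```

>>> {"api": "move_arm", "payload": {"commands": [[[0,0,0.3],[0,0,0],-1],[[0,0,0.8],[0,0,0],-1],[[0,0,0.9],[0,0,0],-1],[[0,0,0.9],[0,0,0],-1],[[0,0,0.8],[0,0,0],-1]]}}

```text
clock: 9.6
tcp_pos: [0.6274, 0.0113, 0.2304]
orientation: [0.0, 0.056, 0.998, 0.0]
wrist_force: [0.8, -1.2, -1.2]
finger_gap: 0.0332
```

```bash
python3 - <<'E'
from h import *
pose(); shot('wrist','w7')
E
```

```text
t 9.6 tcp [0.6274 0.0113 0.2304] yaw 173.6 zax [ 9.e-04  1.e-04 -1.e+00] F [ 0.8 -1.2 -1.2] gap 0.0332 j [-0.11  0.42  0.16  1.3   0.    0.  ]
```

View pics/w7.png

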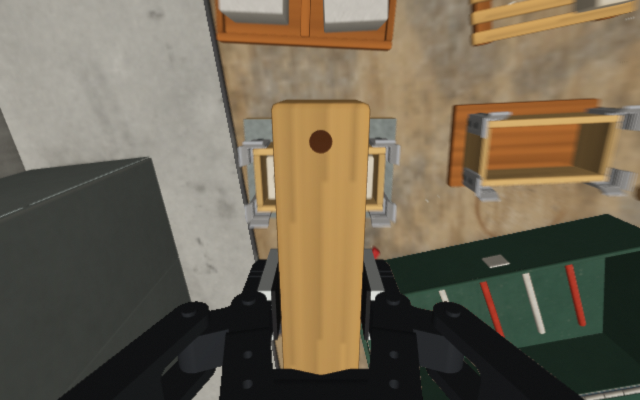

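>>> {"api": "move_arm", "payload": {"commands": [[[-0.22,0.78,0],[0,0,0.93],-1],[[-0.22,0.78,0],[0,0,0.93],-1],[[-0.22,0.78,0],[0,0,0.93],-1],[[-0.22,0.78,0],[0,0,0.93],-1],[[-0.22,0.78,0],[0,0,0.93],-1]]}}

```text
clock: 10.15
tcp_pos: [0.5828, 0.1683, 0.2283]
orientation: [-0.0, -0.268, 0.963, 0.0]
wrist_force: [-0.6, -0.0, -0.2]
finger_gap: 0.0334
```

>>> {"api": "move_arm", "payload": {"commands": [[[-0.22,0.78,0],[0,0,0.93],-1],[[-0.22,0.78,0],[0,0,0.93],-1],[[-0.22,0.78,0],[0,0,0.93],-1],[[-0.22,0.78,0],[0,0,0.93],-1],[[-0.22,0.78,0],[0,0,0.93],-1]]}}

```text
clock: 10.65
tcp_pos: [0.5388, 0.3244, 0.2283]
orientation: [-0.0, -0.561, 0.828, 0.0]
wrist_force: [0.7, 0.7, -0.8]
finger_gap: 0.0334
```

>>> {"api": "move_arm", "payload": {"commands": [[[-0.22,0.78,0],[0,0,0.93],-1],[[-0.22,0.78,0],[0,0,0.93],-1],[[-0.22,0.78,0],[0,0,0.93],-1],[[0,0,0],[0,0,0],-1],[[0,0,0],[0,0,0],-1]]}}

```text
clock: 11.15
tcp_pos: [0.5125, 0.4173, 0.2278]
orientation: [0.0, 0.709, -0.705, 0.0]
wrist_force: [0.9, -0.1, -1.4]
finger_gap: 0.0331
```

```bash
python3 - <<'E'
from h import *
pose(); shot('wrist','w8')
E
```

```text
t 11.15 tcp [0.5125 0.4173 0.2278] yaw -89.65 zax [-5.e-04 -6.e-04 -1.e+00] F [ 0.9 -0.1 -1.4] gap 0.0331 j [ 0.56  0.49  0.26  1.34 -0.   -1.01]
```

View pics/w8.png

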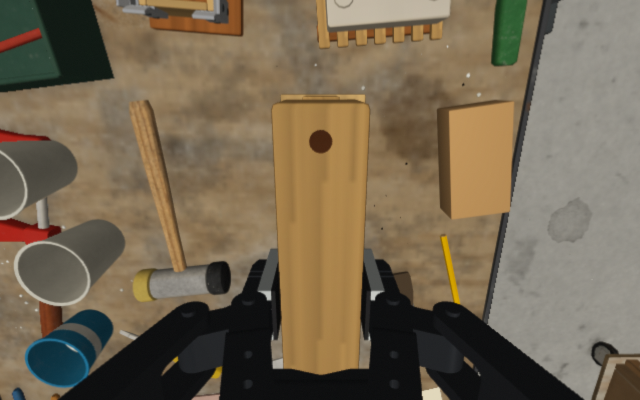

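>>> {"api": "move_arm", "payload": {"commands": [[[0,0.9,0],[0,0,0],-1],[[0,0.9,0],[0,0,0],-1],[[0,0.7,0],[0,0,0],-1],[[0,0,0],[0,0,0],-1],[[0,0,0],[0,0,0],-1]]}}

```text
clock: 11.7
tcp_pos: [0.5136, 0.5159, 0.2274]
orientation: [0.001, 0.709, -0.706, 0.0]
wrist_force: [-0.3, -0.3, -1.7]
finger_gap: 0.0333
```

```bash
python3 - <<'E'
from h import *
pose(); shot('wrist','w9')
a=cv2.imread('pics/w9.png');cv2.imwrite('pics/w9a.png',cv2.resize(a[0:200,200:440],None,fx=3,fy=3,interpolation=cv2.INTER_CUBIC))
E
```

```text
t 11.7 tcp [0.5136 0.5159 0.2274] yaw -89.75 zax [-6.0e-04 -1.1e-03 -1.0e+00] F [-0.3 -0.3 -1.7] gap 0.0333 j [ 0.68  0.64  0.51  1.44 -0.   -0.9 ]
```

View pics/w9a.png

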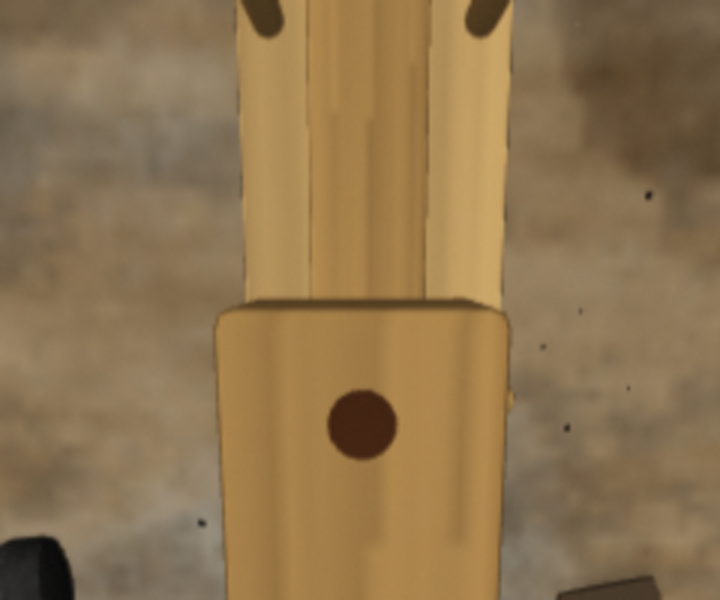

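```bash
python3 - <<'E'
from h import *
d=load('w9')
f=lambda p:(np.array(p)+.5)/3-.5+(200,0)
P=onplane(d,f([(307,0),(430,0),(311,290),(425,290)]),.042);print(P.round(4),P.mean(0))
a=P[0]-P[2];b=P[1]-P[3];print([np.degrees(np.arctan2(v[1],v[0])) for v in(a,b)])
print(onplane(d,f([(268,25),(482,25)]),.010))
E
```

```text
[[0.5287 0.3666 0.042 ]
 [0.4952 0.3664 0.042 ]
 [0.5285 0.4421 0.042 ]
 [0.4947 0.442  0.042 ]] [0.51178143 0.40425212 0.042     ]
[np.float64(-89.83800778879994), np.float64(-89.61838142348346)]
[[0.54214857 0.36617491 0.01      ]
 [0.4772811  0.36583493 0.01      ]]
```

>>> {"api": "move_arm", "payload": {"commands": [[[-0.05,-0.9,0],[0,0,0],-1],[[0,-0.9,0],[0,0,0],-1],[[0,-0.64,-0.3],[0,0,0],-1],[[0,0,-0.8],[0,0,0],-1],[[0,0,-0.8],[0,0,0],-1]]}}

```text
clock: 12.25
tcp_pos: [0.5124, 0.4165, 0.1534]
orientation: [-0.002, 0.708, -0.707, 0.0]
wrist_force: [0.5, 1.1, -0.9]
finger_gap: 0.0332
```

>>> {"api": "move_arm", "payload": {"commands": [[[0,0,-0.7],[0,0,0],-1],[[0,0,-0.7],[0,0,0],-1],[[0,0,-0.3],[0,0,0],-1],[[0,0,0],[0,0,0],-1],[[0,0,0],[0,0,0],-1]]}}

```text
clock: 12.75
tcp_pos: [0.5119, 0.4189, 0.0853]
orientation: [-0.001, 0.709, -0.706, 0.0]
wrist_force: [0.3, 0.2, -1.2]
finger_gap: 0.0333
```

```bash
python3 - <<'E'
from h import *
pose(); shot('wrist','w10');shot('scene','s10')
a=cv2.imread('pics/s10.png');cv2.imwrite('pics/s10a.png',cv2.resize(a[220:320,230:360],None,fx=5,fy=5,interpolation=cv2.INTER_CUBIC))
E
```

```text
t 12.75 tcp [0.5119 0.4189 0.0853] yaw -89.74 zax [ 1.1e-03  7.0e-04 -1.0e+00] F [ 0.3  0.2 -1.2] gap 0.0333 j [ 0.56  0.56  0.02  1.02 -0.   -1.01]
```

View pics/w10.png

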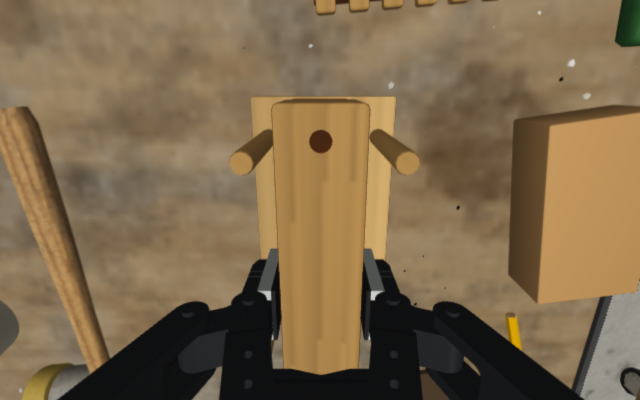

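View pics/s10a.png

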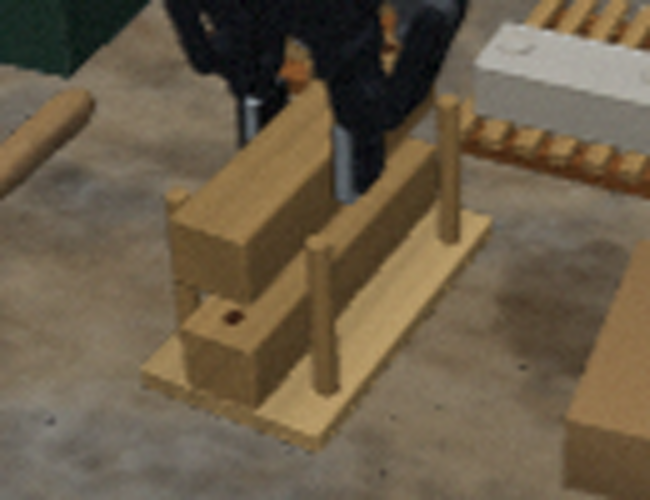

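>>> {"api": "move_arm", "payload": {"commands": [[[0,0,-0.3],[0,0,0],-1],[[0,0,-0.1],[0,0,0],-1],[[0,0,0],[0,0,0],-1],[[0,0,0],[0,0,0],-1]]}}

```text
clock: 13.25
tcp_pos: [0.5109, 0.4192, 0.0676]
orientation: [0.0, 0.709, -0.705, -0.0]
wrist_force: [-1.3, -0.1, -1.9]
finger_gap: 0.0335
```

>>> {"api": "move_arm", "payload": {"commands": [[[0,0,-0.05],[0,0,0],-1],[[0,0,-0.05],[0,0,0],-1],[[0,0,0],[0,0,0],-1],[[0,0,0],[0,0,0],-1]]}}

```text
clock: 13.65
tcp_pos: [0.5115, 0.4195, 0.0658]
orientation: [-0.001, 0.709, -0.705, 0.0]
wrist_force: [-3.2, -1.2, 7.1]
finger_gap: 0.0334
```

>>> {"api": "move_arm", "payload": {"commands": [[[0,0,0],[0,0,0],0.3],[[0,0,0],[0,0,0],0.3],[[0,0,0],[0,0,0],0.3],[[0,0,0.5],[0,0,0],0.5],[[0,0,1],[0,0,0],1]]}}

```text
clock: 14.15
tcp_pos: [0.5088, 0.4177, 0.1203]
orientation: [0.004, 0.709, -0.705, -0.001]
wrist_force: [0.1, 1.5, 0.7]
finger_gap: 0.0768
```

>>> {"api": "move_arm", "payload": {"commands": [[[0,0,1],[0,0,0],1],[[0,0,1],[0,0,0],1],[[0,0,0.6],[0,0,0],1],[[0,0,0],[0,0,0],1]]}}

```text
clock: 14.55
tcp_pos: [0.513, 0.4204, 0.2328]
orientation: [-0.004, 0.709, -0.705, 0.001]
wrist_force: [0.2, -0.3, 0.5]
finger_gap: 0.0855
```

```bash
python3 - <<'E'
from h import *
pose(); shot('wrist','w11');shot('scene','s11')
a=cv2.imread('pics/s11.png');cv2.imwrite('pics/s11a.png',cv2.resize(a[220:320,230:360],None,fx=5,fy=5,interpolation=cv2.INTER_CUBIC))
E
```

```text
t 14.55 tcp [0.513  0.4204 0.2328] yaw -89.68 zax [ 0.0068  0.0044 -1.    ] F [ 0.2 -0.3  0.5] gap 0.0855 j [ 0.57  0.49  0.27  1.34  0.   -1.01]
```

View pics/w11.png

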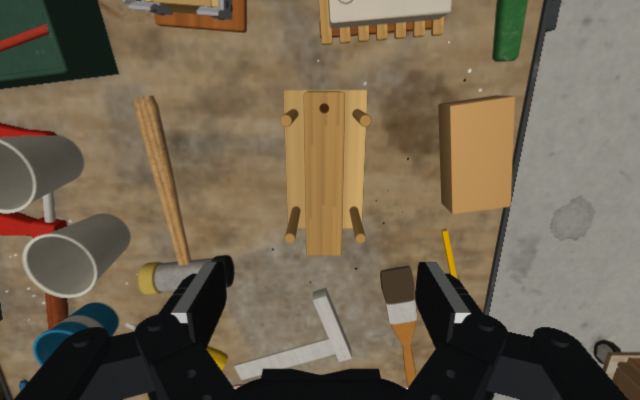

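View pics/s11a.png

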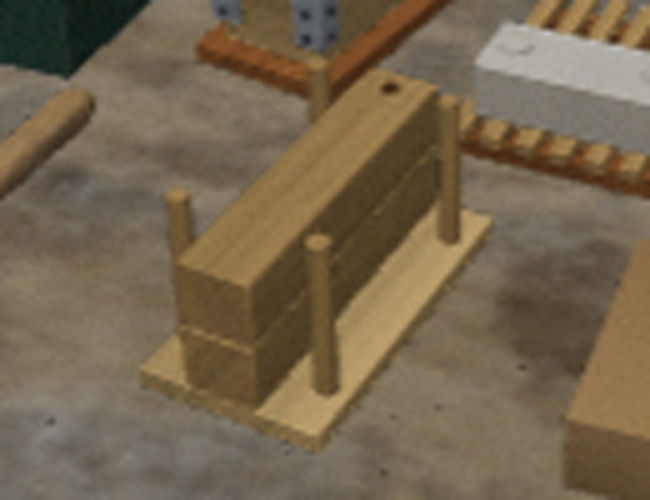

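>>> {"api": "move_arm", "payload": {"commands": [[[0.46,-0.84,0],[0,0,-0.05],1],[[0.46,-0.84,0],[0,0,-0.05],1],[[0.46,-0.84,0],[0,0,-0.05],1],[[0.46,-0.84,0],[0,0,-0.05],1],[[0.46,-0.84,0],[0,0,-0.05],1]]}}

```text
clock: 15.15
tcp_pos: [0.6027, 0.2496, 0.2254]
orientation: [-0.002, -0.697, 0.717, 0.001]
wrist_force: [1.0, -0.2, 0.4]
finger_gap: 0.0857
```

>>> {"api": "move_arm", "payload": {"commands": [[[0.46,-0.84,0],[0,0,-0.05],1],[[0,0,0],[0,0,0],1],[[0,0,0],[0,0,0],1],[[0,0,0],[0,0,0],1]]}}

```text
clock: 15.55
tcp_pos: [0.6206, 0.2181, 0.2265]
orientation: [-0.001, -0.694, 0.72, 0.001]
wrist_force: [-0.5, 0.1, 0.2]
finger_gap: 0.085
```

```bash
python3 - <<'E'
from h import *
pose(); shot('wrist','w12')
a=cv2.imread('pics/w12.png');cv2.imwrite('pics/w12a.png',cv2.resize(a[70:270,225:415],None,fx=3,fy=3,interpolation=cv2.INTER_CUBIC))
E
```

```text
t 15.55 tcp [0.6206 0.2181 0.2265] yaw -92.05 zax [-2.7e-03 -2.0e-04 -1.0e+00] F [-0.5  0.1  0.2] gap 0.085 j [ 0.22  0.49  0.25  1.33  0.   -1.32]
```

View pics/w12.png

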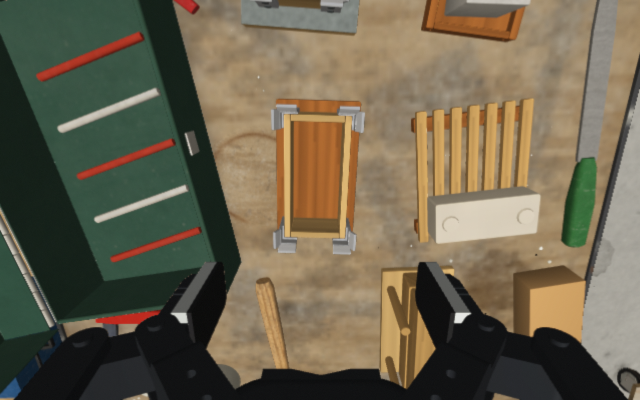

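View pics/w12a.png

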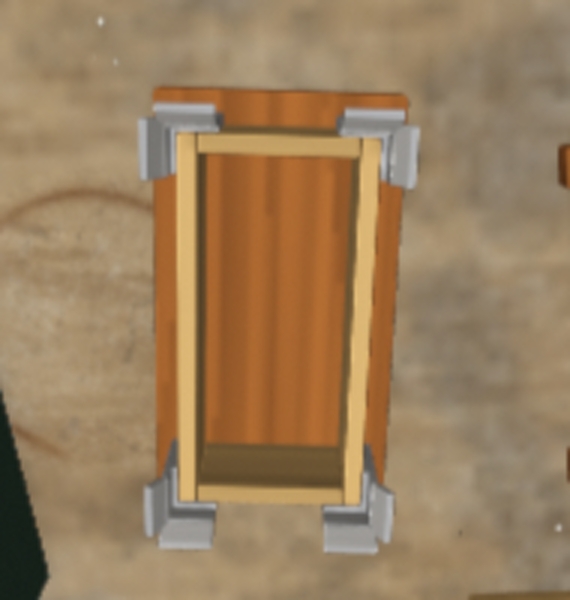

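```bash
python3 - <<'E'
from h import *
d=load('w12')
f=lambda p:(np.array(p)+.5)/3-.5+(225,70)
print(*rect(onplane(d,f([(177,132),(382,138),(360,503),(179,502)]),.052)))
print(*rect(onplane(d,f([(198,152),(360,157),(344,488),(197,486)]),.052)))
print(onplane(d,[(240,262),(198,150)],.08))
E
```

```text
[0.6237 0.2181 0.052 ] [0.0596 0.1174] [176.9  86.2]
[0.6236 0.2181 0.052 ] [0.0477 0.1063] [176.6  86.3]
[[0.69580357 0.28586873 0.08      ]
 [0.71853892 0.18197418 0.08      ]]
```

>>> {"api": "move_arm", "payload": {"commands": [[[0.02,-0.86,0],[0,0,-0.08],1],[[0.02,-0.86,0],[0,0,-0.08],1],[[0.02,-0.86,0],[0,0,-0.08],1],[[0.02,-0.86,0],[0,0,-0.08],1],[[0.02,-0.86,0],[0,0,-0.08],1]]}}

```text
clock: 16.1
tcp_pos: [0.625, 0.0461, 0.2279]
orientation: [-0.0, -0.675, 0.738, 0.0]
wrist_force: [0.6, 0.3, -0.8]
finger_gap: 0.0853
```

>>> {"api": "move_arm", "payload": {"commands": [[[0.02,-0.86,0],[0,0,-0.08],1],[[0,0,-0.5],[0,0,0],1],[[0,0,0],[0,0,0],1],[[0,0,0],[0,0,0],1]]}}

```text
clock: 16.5
tcp_pos: [0.6256, 0.0125, 0.2076]
orientation: [-0.0, -0.67, 0.742, 0.001]
wrist_force: [0.1, 0.1, 1.1]
finger_gap: 0.0857
```

```bash
python3 - <<'E'
from h import *
pose(); shot('wrist','w13')
a=cv2.imread('pics/w13.png');cv2.imwrite('pics/w13a.png',cv2.resize(a[70:270,225:415],None,fx=3,fy=3,interpolation=cv2.INTER_CUBIC))
E
```

```text
t 16.5 tcp [0.6256 0.0125 0.2076] yaw -95.83 zax [-1.7e-03  4.0e-04 -1.0e+00] F [0.1 0.1 1.1] gap 0.0857 j [-0.11  0.43  0.11  1.25  0.   -1.58]
```

View pics/w13a.png

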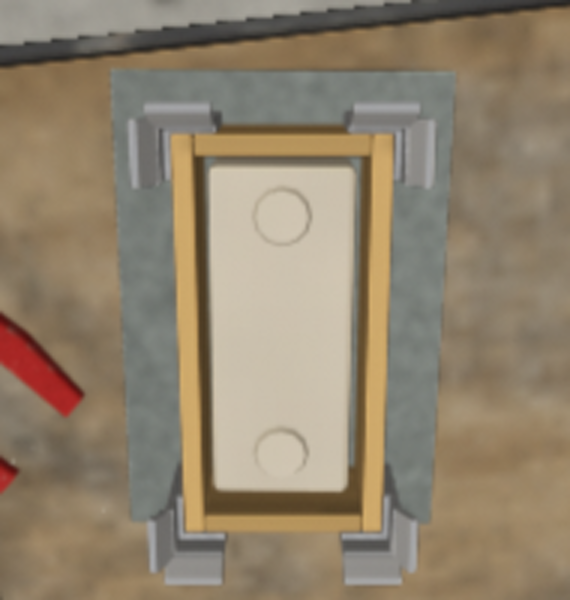

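```bash
python3 - <<'E'
from h import *
d=load('w13')
f=lambda p:(np.array(p)+.5)/3-.5+(225,70)
print(*rect(onplane(d,f([(171,134),(393,134),(380,531),(184,531)]),.058)))
print(*rect(onplane(d,f([(207,166),(355,166),(347,490),(215,490)]),.048)))
E
```

```text
[0.6262 0.0105 0.058 ] [0.0594 0.1173] [174.1  84.1]
[0.6265 0.0106 0.048 ] [0.0412 0.0988] [174.1  84.1]
```

>>> {"api": "move_arm", "payload": {"commands": [[[0.02,-0.05,-0.9],[0,0,0],1],[[0,0,-0.9],[0,0,0],1],[[0,0,-0.9],[0,0,0],1],[[0,0,-0.9],[0,0,0],1],[[0,0,0],[0,0,0],1]]}}

```text
clock: 17.05
tcp_pos: [0.6236, 0.0109, 0.0595]
orientation: [-0.003, -0.67, 0.742, 0.003]
wrist_force: [-1.3, -0.3, 0.2]
finger_gap: 0.0855
```

>>> {"api": "move_arm", "payload": {"commands": [[[0,0,-0.55],[0,0,0],1],[[0,0,0],[0,0,0],1],[[0,0,0],[0,0,0],1]]}}

```text
clock: 17.35
tcp_pos: [0.628, 0.0097, 0.0438]
orientation: [0.0, -0.67, 0.742, -0.0]
wrist_force: [-0.5, -0.3, -0.1]
finger_gap: 0.0858
```

>>> {"api": "move_arm", "payload": {"commands": [[[-0.02,0.02,0],[0,0,0],0.3],[[0,0,0],[0,0,0],-1],[[0,0,0],[0,0,0],-1],[[0,0,0],[0,0,0],-1],[[0,0,0],[0,0,0],-1]], "newtons": 35}}

```text
clock: 17.85
tcp_pos: [0.6273, 0.0101, 0.0439]
orientation: [0.001, -0.67, 0.743, -0.001]
wrist_force: [-0.5, 0.3, 6.5]
finger_gap: 0.0595
```

```bash
python3 - <<'E'
from h import *
pose()
E
```

```text
t 17.85 tcp [0.6273 0.0101 0.0439] yaw -95.91 zax [ 2.6e-03  1.0e-04 -1.0e+00] F [-0.5  0.3  6.5] gap 0.0595 j [-0.11  0.54 -0.13  0.89  0.   -1.58]
```

>>> {"api": "move_arm", "payload": {"commands": [[[0,0,0.25],[0,0,0],-1],[[0,0,0.4],[0,0,0],-1],[[0,0,0.5],[0,0,0],-1],[[0,0,0.7],[0,0,0],-1],[[0,0,0.8],[0,0,0],-1]]}}

```text
clock: 18.35
tcp_pos: [0.6254, 0.01, 0.1485]
orientation: [-0.001, -0.67, 0.743, 0.001]
wrist_force: [0.2, 0.4, -1.9]
finger_gap: 0.0593
```

>>> {"api": "move_arm", "payload": {"commands": [[[0,0,0.6],[0,0,0],-1],[[0,0,0],[0,0,0],-1],[[0,0,0],[0,0,0],-1]]}}

```text
clock: 18.65
tcp_pos: [0.6265, 0.0099, 0.1724]
orientation: [0.0, -0.67, 0.743, -0.0]
wrist_force: [-0.1, 0.6, -1.8]
finger_gap: 0.0592
```

```bash
python3 - <<'E'
from h import *
pose(); shot('wrist','w14')
E
```

```text
t 18.65 tcp [0.6265 0.0099 0.1724] yaw -95.93 zax [ 1.e-03 -1.e-04 -1.e+00] F [-0.1  0.6 -1.8] gap 0.0592 j [-0.11  0.44  0.04  1.17 -0.   -1.58]
```

View pics/w14.png

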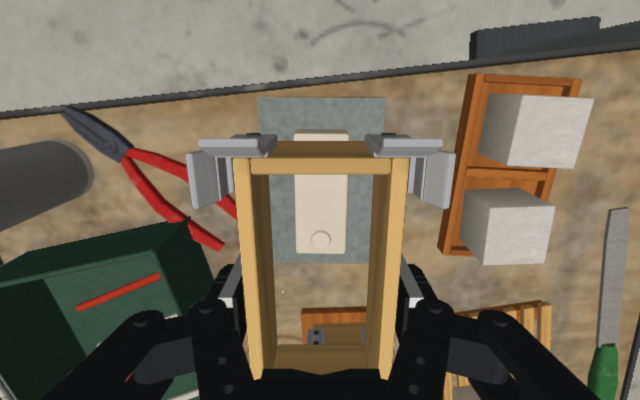

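>>> {"api": "move_arm", "payload": {"commands": [[[-0.01,0.8,0],[0,0,0.05],-1],[[-0.01,0.88,0],[0,0,0.05],-1],[[-0.01,0.88,0],[0,0,0.05],-1],[[-0.01,0.88,0],[0,0,0.05],-1],[[-0.01,0.88,0],[0,0,0.05],-1]]}}

```text
clock: 19.2
tcp_pos: [0.623, 0.1839, 0.1695]
orientation: [-0.002, -0.682, 0.731, 0.001]
wrist_force: [0.0, -1.1, -1.9]
finger_gap: 0.0593
```

>>> {"api": "move_arm", "payload": {"commands": [[[-0.01,0.88,0],[0,0,0.04],-1],[[0,0,-0.5],[0,0,0],-1],[[0,0,-0.3],[0,0,0],-1],[[0,0,0],[0,0,0],-1],[[0,0,0],[0,0,0],-1]]}}

```text
clock: 19.7
tcp_pos: [0.6232, 0.217, 0.1387]
orientation: [-0.001, -0.684, 0.729, 0.001]
wrist_force: [1.0, -0.3, -1.6]
finger_gap: 0.0598
```

```bash
python3 - <<'E'
from h import *
pose(); shot('wrist','w15')
E
```

```text
t 19.7 tcp [0.6232 0.217  0.1387] yaw -93.67 zax [-2.8e-03 -7.0e-04 -1.0e+00] F [ 1.  -0.3 -1.6] gap 0.0598 j [ 0.21  0.53  0.1   1.14 -0.   -1.29]
```

View pics/w15.png

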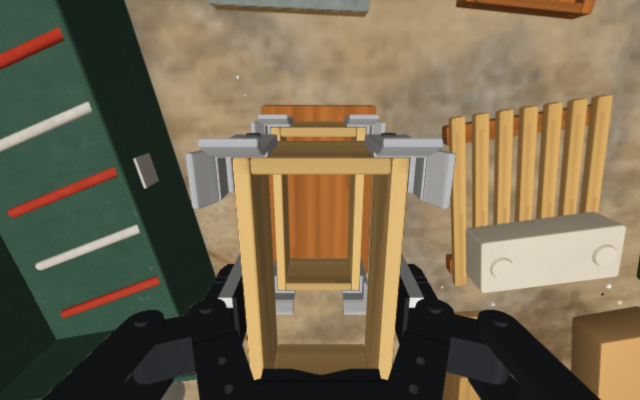

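```bash
python3 - <<'E'
from h import *
a=cv2.imread('pics/w15.png');cv2.imwrite('pics/w15a.png',cv2.resize(a[95:395,180:460],None,fx=2,fy=2,interpolation=cv2.INTER_CUBIC))
E
```

```text
(no output)
```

View pics/w15a.png

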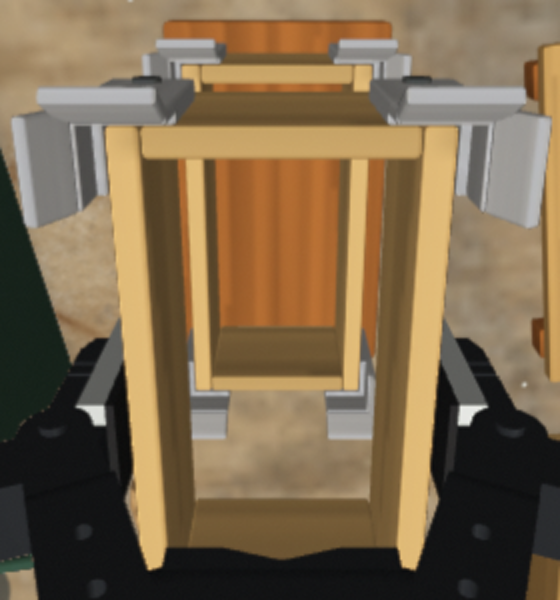

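```bash
python3 - <<'E'
from h import *
d=load('w15')
f=lambda p:(np.array(p)+.5)/2-.5+(180,95)
print(*rect(onplane(d,f([(181,66),(372,66),(357,390),(196,390)]),.052)))
P=onplane(d,f([(106,126),(459,126)]),.1528);print(P.round(4));m=P.mean(0)
u=np.array([np.cos(np.radians(86.3)),np.sin(np.radians(86.3))]);print(m[:2]+.059*u)
E
```

```text
[0.6244 0.2183 0.052 ] [0.0594 0.1172] [176.2  86.2]
[[0.6487 0.1566 0.1528]
 [0.5897 0.1604 0.1528]]
[0.62299424 0.21741413]
```

>>> {"api": "move_arm", "payload": {"commands": [[[0.02,0.02,-0.4],[0,0,0],-1],[[0,0,-0.4],[0,0,0],-1],[[0,0,-0.3],[0,0,0],-1],[[0,0,0],[0,0,0],-1],[[0,0,0],[0,0,0],-1]]}}

```text
clock: 20.25
tcp_pos: [0.6249, 0.2184, 0.0963]
orientation: [0.0, -0.684, 0.729, 0.0]
wrist_force: [0.5, 0.5, -1.2]
finger_gap: 0.0595
```

>>> {"api": "move_arm", "payload": {"commands": [[[0,0,-0.1],[0,0,0],-1],[[0,0,-0.1],[0,0,0],-1],[[0,0,0],[0,0,0],-1]]}}

```text
clock: 20.55
tcp_pos: [0.6245, 0.2188, 0.0876]
orientation: [-0.0, -0.685, 0.729, 0.0]
wrist_force: [0.1, -0.4, -2.4]
finger_gap: 0.0594
```

>>> {"api": "move_arm", "payload": {"commands": [[[0,-0.01,-0.08],[0,0,0],-1],[[0,0,-0.08],[0,0,0],-1],[[0,0,-0.04],[0,0,0],-1],[[0,0,0],[0,0,0],-1]]}}

```text
clock: 20.95
tcp_pos: [0.6245, 0.2184, 0.0795]
orientation: [-0.0, -0.685, 0.729, 0.0]
wrist_force: [-0.3, -0.0, -1.7]
finger_gap: 0.0593
```

>>> {"api": "move_arm", "payload": {"commands": [[[0,0,-0.05],[0,0,0],-1],[[0,0,0],[0,0,0],-1]]}}

```text
clock: 21.15
tcp_pos: [0.6249, 0.2183, 0.0781]
orientation: [0.0, -0.684, 0.729, -0.0]
wrist_force: [-0.2, -0.8, -1.2]
finger_gap: 0.0596
```

>>> {"api": "move_arm", "payload": {"commands": [[[0,0,-0.04],[0,0,0],-1],[[0,0,0],[0,0,0],-1],[[0,0,0],[0,0,0],-1]]}}

```text
clock: 21.45
tcp_pos: [0.6249, 0.2183, 0.0779]
orientation: [0.0, -0.684, 0.729, -0.0]
wrist_force: [-3.2, -0.9, 7.1]
finger_gap: 0.0598
```

>>> {"api": "move_arm", "payload": {"commands": [[[0,0,-0.04],[0,0,0],-1],[[0,0,0],[0,0,0],-1],[[0,0,0],[0,0,0],-1]]}}

```text
clock: 21.75
tcp_pos: [0.6249, 0.2183, 0.0779]
orientation: [0.001, -0.684, 0.729, -0.001]
wrist_force: [-6.5, -2.4, 15.0]
finger_gap: 0.0594
```

>>> {"api": "move_arm", "payload": {"commands": [[[0,0,0.05],[0,0,0],-1],[[0,0,0],[0,0,0],0.8],[[0,0,0],[0,0,0],0.8],[[0,0,0],[0,0,0],0.8],[[0,0,0.3],[0,0,0],0.8]]}}

```text
clock: 22.25
tcp_pos: [0.6234, 0.2181, 0.0869]
orientation: [-0.002, -0.685, 0.729, 0.001]
wrist_force: [0.1, -0.2, -0.1]
finger_gap: 0.0772
```

>>> {"api": "move_arm", "payload": {"commands": [[[0,0,0.8],[0,0,0],0.8],[[0,0,0.9],[0,0,0],1],[[0,0,0.9],[0,0,0],1],[[0,0,0.7],[0,0,0],1],[[0,0,0],[0,0,0],1]]}}

```text
clock: 22.75
tcp_pos: [0.6271, 0.219, 0.2271]
orientation: [0.004, -0.685, 0.729, -0.002]
wrist_force: [0.3, 0.3, 0.8]
finger_gap: 0.0852
```

```bash
python3 - <<'E'
from h import *
pose(); shot('wrist','w16');shot('scene','s16')
a=cv2.imread('pics/s16.png');cv2.imwrite('pics/s16a.png',cv2.resize(a[180:240,260:340],None,fx=8,fy=8,interpolation=cv2.INTER_CUBIC))
E
```

```text
t 22.75 tcp [0.6271 0.219  0.2271] yaw -93.6 zax [ 0.0092  0.0021 -1.    ] F [0.3 0.3 0.8] gap 0.0852 j [ 0.22  0.49  0.25  1.33  0.   -1.29]
```

View pics/w16.png

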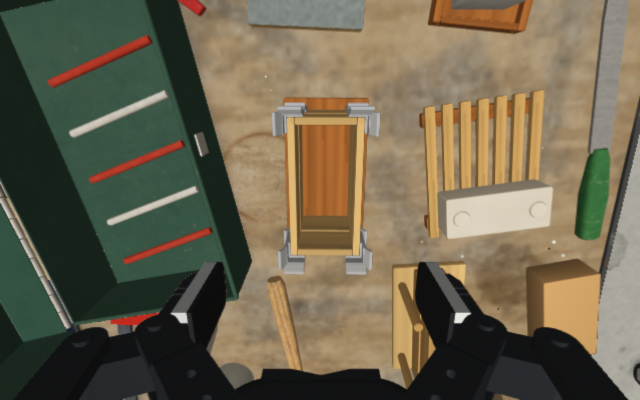

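View pics/s16a.png

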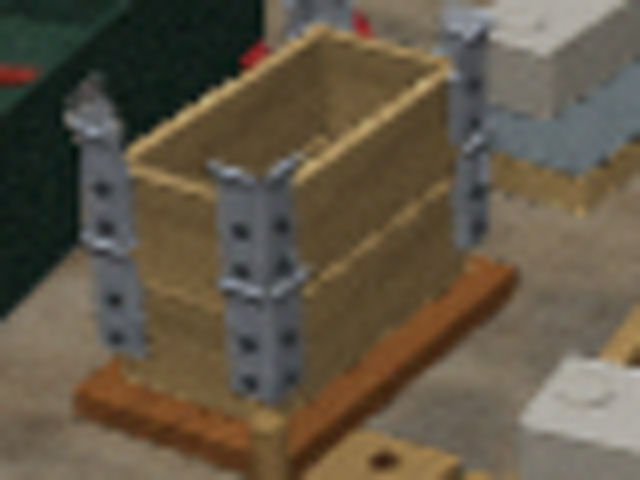

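```bash
python3 - <<'E'
from h import *
a=cv2.imread('pics/w16.png')
cv2.imwrite('pics/w16a.png',cv2.resize(a[85:245,410:560],None,fx=3.7,fy=3.7,interpolation=cv2.INTER_CUBIC))
cv2.imwrite('pics/w16b.png',cv2.resize(a[85:285,260:390],None,fx=3,fy=3,interpolation=cv2.INTER_CUBIC))
E
```

```text
(no output)
```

View pics/w16a.png

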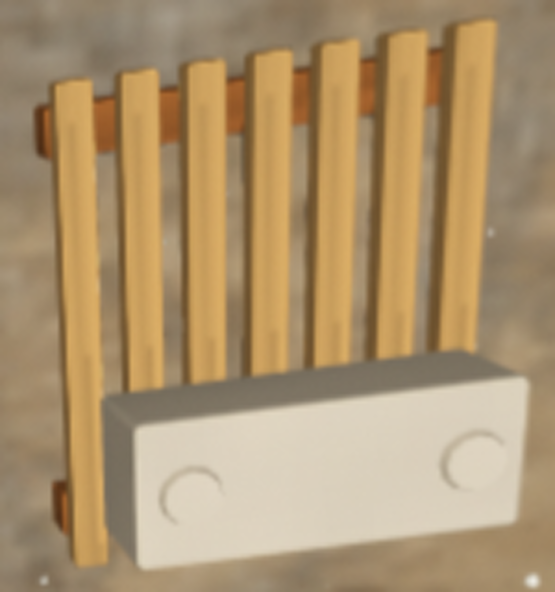

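View pics/w16b.png

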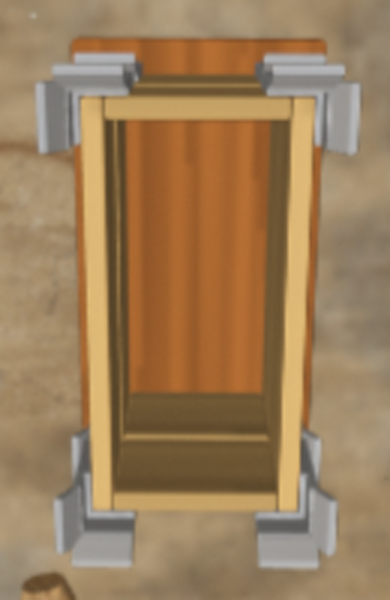

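```bash
python3 - <<'E'
from h import *
d=load('w16')
f=lambda p:(np.array(p)+.5)/3.7-.5+(410,85)
r=rect(onplane(d,f([(133,428),(528,376),(517,520),(140,570)]),.05));print(*r)
P=onplane(d,f([(53,82),(496,20),(75,565)]),.02);print(P.round(4))
c=(P[1]+P[2])/2;x=(P[2]-P[0]);L=np.linalg.norm(x);x/=L;y=P[1]-P[0];
print('rack c',c,'len',L,np.linalg.norm(y),'ang slat',np.degrees(np.arctan2(x[1],x[0])),np.degrees(np.arctan2(y[1],y[0])))
print('place from rack',c-.0365*x,'from cast',r[0]-.073*x)
g=lambda p:(np.array(p)+.5)/3-.5+(260,85)
print('frame',*rect(onplane(d,g([(80,97),(313,97),(300,510),(91,510)]),.092)))
E
```

```text
[0.4592 0.264  0.05  ] [0.0987 0.0404] [-175.1   95.3]
[[0.5254 0.1623 0.02  ]
 [0.4139 0.1541 0.02  ]
 [0.514  0.3007 0.02  ]]
rack c [0.46391151 0.22737704 0.02      ] len 0.13886402036426337 0.11186450688535747 ang slat 94.73832915366255 -175.77808562054148
place from rack [0.4669266  0.19100179 0.02      ] from cast [0.46523018 0.19124949 0.05      ]
frame [0.6242 0.2182 0.092 ] [0.0598 0.1169] [176.6  86.5]
```

>>> {"api": "move_arm", "payload": {"commands": [[[0,-0.86,0],[0,0,-0.05],1],[[0,-0.87,0],[0,0,-0.05],1],[[0,-0.87,0],[0,0,-0.05],1],[[0,-0.87,0],[0,0,-0.05],1],[[0,-0.87,0],[0,0,-0.05],1]]}}

```text
clock: 23.35
tcp_pos: [0.6236, 0.0436, 0.2189]
orientation: [-0.001, -0.672, 0.741, 0.001]
wrist_force: [1.1, -0.0, 0.3]
finger_gap: 0.0853
```

>>> {"api": "move_arm", "payload": {"commands": [[[0,-0.87,0],[0,0,-0.05],1],[[0,0,-0.8],[0,0,0],1],[[0,0,-0.8],[0,0,0],1],[[0,0,-0.6],[0,0,0],1],[[0,0,0],[0,0,0],1]]}}

```text
clock: 23.85
tcp_pos: [0.6208, 0.0102, 0.1272]
orientation: [-0.003, -0.669, 0.743, 0.004]
wrist_force: [-1.0, -0.1, -0.3]
finger_gap: 0.0853
```

```bash
python3 - <<'E'
from h import *
pose(); shot('wrist','w17')
a=cv2.imread('pics/w17.png')
cv2.imwrite('pics/w17a.png',cv2.resize(a[70:320,200:450],None,fx=2.4,fy=2.4,interpolation=cv2.INTER_CUBIC))
E
```

```text
t 23.85 tcp [0.6208 0.0102 0.1272] yaw -96.03 zax [-0.0105  0.0012 -0.9999] F [-1.  -0.1 -0.3] gap 0.0853 j [-0.11  0.47 -0.03  1.08  0.   -1.58]
```

View pics/w17a.png

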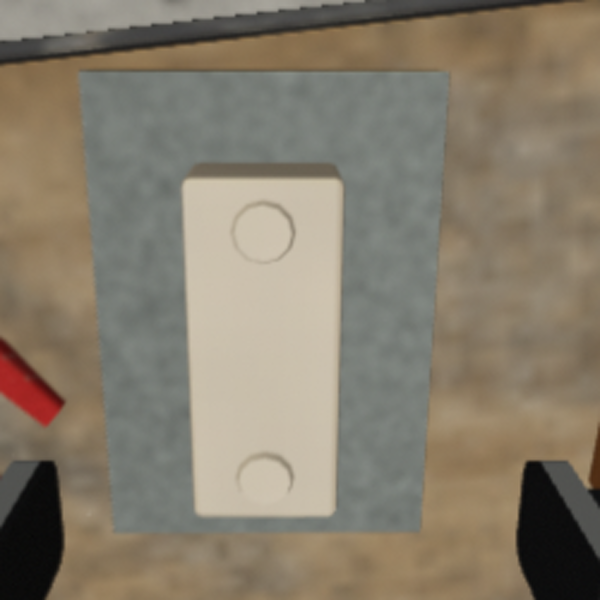

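```bash
python3 - <<'E'
from h import *
d=load('w17')
f=lambda p:(np.array(p)+.5)/2.4-.5+(200,70)
print(*rect(onplane(d,f([(183,178),(343,178),(336,516),(195,516)]),.048)))
E
```

```text
[0.6267 0.0108 0.048 ] [0.0411 0.0992] [173.7  83.8]
```

>>> {"api": "move_arm", "payload": {"commands": [[[0,0,-0.6],[0,0,0],1],[[0,0,-0.6],[0,0,0],1],[[0,0,-0.4],[0,0,0],1],[[0,0,0],[0,0,0],1],[[0,0,0],[0,0,0],1]]}}

```text
clock: 24.4
tcp_pos: [0.6254, 0.0101, 0.0699]
orientation: [0.0, -0.669, 0.743, -0.0]
wrist_force: [-0.3, 0.1, 0.2]
finger_gap: 0.0857
```

>>> {"api": "move_arm", "payload": {"commands": [[[0.03,0.02,-0.4],[0,0,0],1],[[0,0,-0.32],[0,0,0],1],[[0,0,0],[0,0,0],1],[[0,0,0],[0,0,0],1]]}}

```text
clock: 24.8
tcp_pos: [0.626, 0.0108, 0.0403]
orientation: [-0.0, -0.669, 0.743, 0.0]
wrist_force: [-0.0, -0.5, -0.6]
finger_gap: 0.0857
```

>>> {"api": "move_arm", "payload": {"commands": [[[0,0,0],[0,0,0],0.2],[[0,0,0],[0,0,0],0.05],[[0,0,0],[0,0,0],-1],[[0,0,0],[0,0,0],-1],[[0,0,0],[0,0,0],-1]], "newtons": 30}}

```text
clock: 25.3
tcp_pos: [0.6265, 0.0107, 0.0406]
orientation: [0.0, -0.669, 0.743, -0.0]
wrist_force: [0.8, -0.1, 4.0]
finger_gap: 0.0413
```

```bash
python3 - <<'E'
from h import *
pose()
E
```

```text
t 25.3 tcp [0.6265 0.0107 0.0406] yaw -96.01 zax [ 1.1e-03 -1.0e-04 -1.0e+00] F [ 0.8 -0.1  4. ] gap 0.0413 j [-0.11  0.54 -0.14  0.89  0.   -1.58]
```

>>> {"api": "move_arm", "payload": {"commands": [[[0,0,0.1],[0,0,0],-1],[[0,0,0.2],[0,0,0],-1],[[0,0,0.3],[0,0,0],-1],[[0,0,0.5],[0,0,0],-1],[[0,0,0.6],[0,0,0],-1]]}}

```text
clock: 25.8
tcp_pos: [0.6252, 0.0109, 0.1084]
orientation: [-0.001, -0.669, 0.743, 0.001]
wrist_force: [-0.6, -0.8, -2.8]
finger_gap: 0.0413
```

>>> {"api": "move_arm", "payload": {"commands": [[[0,0,0.6],[0,0,0],-1],[[0,0,0.4],[0,0,0],-1],[[0,0,0.2],[0,0,0],-1],[[0,0,0],[0,0,0],-1]]}}

```text
clock: 26.2
tcp_pos: [0.6268, 0.0107, 0.1577]
orientation: [0.001, -0.669, 0.743, -0.001]
wrist_force: [-0.6, -0.1, -1.3]
finger_gap: 0.0414
```

```bash
python3 - <<'E'
from h import *
pose(); shot('wrist','w18')
E
```

```text
t 26.2 tcp [0.6268 0.0107 0.1577] yaw -96.0 zax [ 2.7e-03 -3.0e-04 -1.0e+00] F [-0.6 -0.1 -1.3] gap 0.0414 j [-0.11  0.45  0.02  1.14  0.   -1.58]
```

View pics/w18.png

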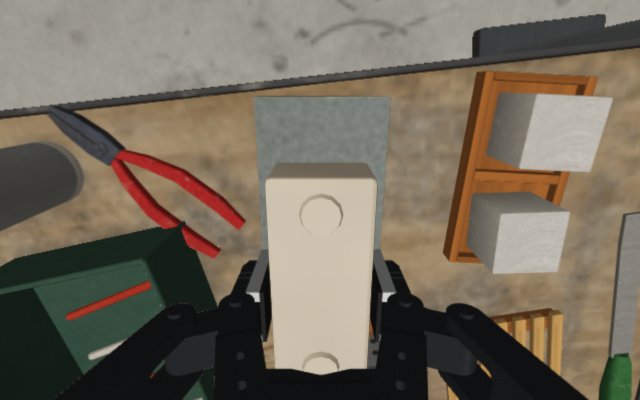

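>>> {"api": "move_arm", "payload": {"commands": [[[-0.2,0.2,0],[0,0,-0.5],-1],[[-0.34,0.38,0],[0,0,-0.83],-1],[[-0.34,0.38,0],[0,0,-0.83],-1],[[-0.34,0.38,0],[0,0,-0.83],-1],[[-0.34,0.38,0],[0,0,-0.83],-1]]}}

```text
clock: 26.75
tcp_pos: [0.562, 0.0801, 0.1544]
orientation: [-0.001, -0.447, 0.894, 0.001]
wrist_force: [0.1, 0.7, -2.3]
finger_gap: 0.0413
```

>>> {"api": "move_arm", "payload": {"commands": [[[-0.34,0.38,0],[0,0,-0.83],-1],[[-0.34,0.38,0],[0,0,-0.83],-1],[[-0.34,0.38,0],[0,0,-0.83],-1],[[-0.34,0.38,0],[0,0,-0.83],-1],[[-0.34,0.38,0],[0,0,-0.83],-1]]}}

```text
clock: 27.25
tcp_pos: [0.494, 0.156, 0.1546]
orientation: [-0.001, -0.173, 0.985, 0.0]
wrist_force: [0.9, 0.1, -1.9]
finger_gap: 0.0415
```

>>> {"api": "move_arm", "payload": {"commands": [[[-0.34,0.38,0],[0,0,-0.83],-1],[[-0.34,0.38,0],[0,0,-0.83],-1],[[-0.1,0.12,0],[0,0,-0.3],-1],[[0,0,0],[0,0,0],-1],[[0,0,0],[0,0,0],-1]]}}

```text
clock: 27.75
tcp_pos: [0.464, 0.1906, 0.1552]
orientation: [-0.001, -0.04, 0.999, -0.0]
wrist_force: [0.1, -0.3, -1.8]
finger_gap: 0.0417
```

```bash
python3 - <<'E'
from h import *
pose(); shot('wrist','w19')
E
```

```text
t 27.75 tcp [0.464  0.1906 0.1552] yaw -175.36 zax [-1.1e-03 -4.0e-04 -1.0e+00] F [ 0.1 -0.3 -1.8] gap 0.0417 j [ 0.23  0.22 -0.31  1.03 -0.    0.15]
```

View pics/w19.png

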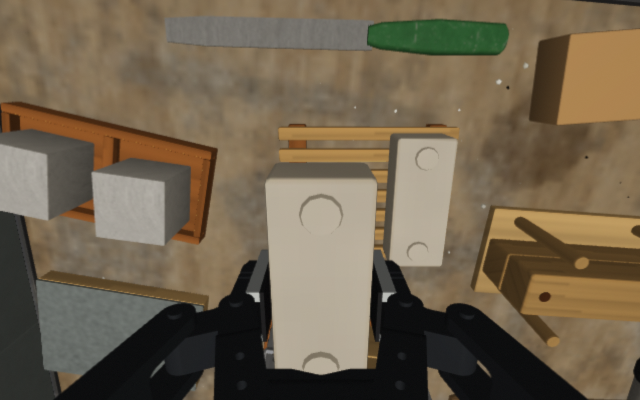

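```bash
python3 - <<'E'
from h import *
d=load('w19')
r=rect(onplane(d,[(391,136),(455,138),(442,265),(387,266)],.05));print(*r)
y=np.array([np.cos(np.radians(94.7)),np.sin(np.radians(94.7)),0]);print(r[0]-.073*y)
print(onplane(d,[(278,133)],.02))
E
```

```text
[0.4582 0.2624 0.05  ] [0.0433 0.0993] [94.3  6.4]
[0.46418151 0.18964547 0.05      ]
[[0.41828594 0.15435267 0.02      ]]
```

>>> {"api": "move_arm", "payload": {"commands": [[[0.03,0,-0.4],[0,0,0],-1],[[0,0,-0.6],[0,0,0],-1],[[0,0,-0.6],[0,0,0],-1],[[0,0,-0.5],[0,0,0],-1],[[0,0,-0.3],[0,0,0],-1]]}}

```text
clock: 28.3
tcp_pos: [0.465, 0.19, 0.0581]
orientation: [-0.001, -0.04, 0.999, -0.0]
wrist_force: [-0.3, -0.2, -2.5]
finger_gap: 0.0412
```

>>> {"api": "move_arm", "payload": {"commands": [[[0,0,-0.1],[0,0,0],-1],[[0,0,-0.1],[0,0,0],-1],[[0,0,0],[0,0,0],-1],[[0,0,0],[0,0,0],-1]]}}

```text
clock: 28.7
tcp_pos: [0.4662, 0.1909, 0.0527]
orientation: [0.001, -0.04, 0.999, 0.0]
wrist_force: [0.0, 0.1, -1.4]
finger_gap: 0.0415
```

>>> {"api": "move_arm", "payload": {"commands": [[[0,0,-0.1],[0,0,0],-1],[[0,0,-0.06],[0,0,0],-1],[[0,0,0],[0,0,0],-1],[[0,0,0],[0,0,0],-1]]}}

```text
clock: 29.1
tcp_pos: [0.4655, 0.1908, 0.0455]
orientation: [-0.0, -0.04, 0.999, 0.0]
wrist_force: [0.2, 0.1, -1.9]
finger_gap: 0.0414
```

>>> {"api": "move_arm", "payload": {"commands": [[[0,0,-0.05],[0,0,0],-1],[[0,0,0],[0,0,0],-1],[[0,0,0],[0,0,0],-1]]}}

```text
clock: 29.4
tcp_pos: [0.4655, 0.1908, 0.0435]
orientation: [-0.0, -0.04, 0.999, 0.0]
wrist_force: [0.1, -0.5, -2.4]
finger_gap: 0.041
```

>>> {"api": "move_arm", "payload": {"commands": [[[0,0,-0.03],[0,0,0],-1],[[0,0,0],[0,0,0],-1],[[0,0,0],[0,0,0],-1]]}}

```text
clock: 29.7
tcp_pos: [0.4657, 0.1908, 0.0426]
orientation: [0.0, -0.04, 0.999, 0.0]
wrist_force: [-0.9, -0.5, 1.5]
finger_gap: 0.0417
```

Touching the slats. Release with a limited opening, then lift.

>>> {"api": "move_arm", "payload": {"commands": [[[0,0,0],[0,0,0],0.1],[[0,0,0],[0,0,0],0.3],[[0,0,0],[0,0,0],0.3],[[0,0,0],[0,0,0],0.3],[[0,0,0],[0,0,0],0.3]]}}

```text
clock: 30.2
tcp_pos: [0.4656, 0.1908, 0.0423]
orientation: [0.0, -0.04, 0.999, 0.0]
wrist_force: [-0.1, -0.1, 0.0]
finger_gap: 0.0556
```

>>> {"api": "move_arm", "payload": {"commands": [[[0,0,0.2],[0,0,0],0.3],[[0,0,0.5],[0,0,0],0.3],[[0,0,0.9],[0,0,0],0.3],[[0,0,1],[0,0,0],0.3],[[0,0,1],[0,0,0],1]]}}

```text
clock: 30.7
tcp_pos: [0.4651, 0.1907, 0.1882]
orientation: [-0.0, -0.04, 0.999, 0.0]
wrist_force: [0.1, 1.0, -0.5]
finger_gap: 0.0685
```

>>> {"api": "move_arm", "payload": {"commands": [[[0,0,0.9],[0,0,0],1],[[0,0,0],[0,0,0],1],[[0,0,0],[0,0,0],1]]}}

```text
clock: 31.0
tcp_pos: [0.4661, 0.191, 0.2237]
orientation: [0.001, -0.04, 0.999, 0.0]
wrist_force: [-0.1, -0.3, -0.1]
finger_gap: 0.0858
```

```bash
python3 - <<'E'
from h import *
pose(); shot('wrist','w20'); shot('scene','s20'); shot('top','top20')
a=cv2.imread('pics/s20.png');cv2.imwrite('pics/s20a.png',cv2.resize(a[140:320,230:430],None,fx=3.3,fy=3.3,interpolation=cv2.INTER_CUBIC))
E
```

```text
t 31.0 tcp [0.4661 0.191  0.2237] yaw -175.44 zax [ 2.8e-03  7.0e-04 -1.0e+00] F [-0.1 -0.3 -0.1] gap 0.0858 j [ 0.23  0.18 -0.19  1.19  0.    0.15]
```

View pics/w20.png

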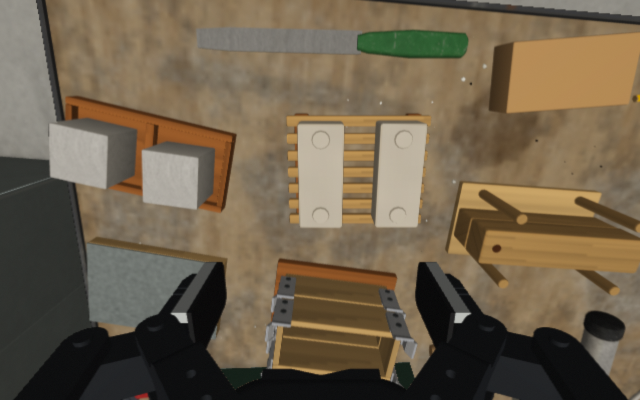

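View pics/s20a.png

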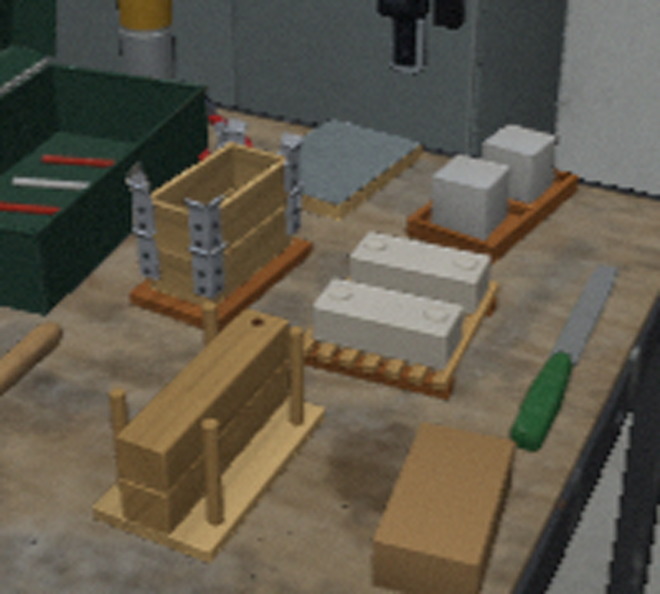

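```bash
python3 - <<'E'
from h import *
d=load('w20')
print(*rect(onplane(d,[(298,124),(342,123),(342,227),(300,228)],.05)))
print(*rect(onplane(d,[(378,124),(425,123),(419,227),(375,227)],.05)))
d=load('w5')
print('weight',*rect(onplane(d,[(292,150),(340,150),(342,200),(292,200)],.058)))
d=load('w11')
print('batten',*rect(onplane(d,[(305,93),(344,93),(342,256),(307,256)],.074)))
print(job.hand_in())
E
```

```text
[0.4643 0.1913 0.05  ] [0.0397 0.0991] [96.   5.1]
[0.4583 0.2638 0.05  ] [0.042  0.0987] [95.2  6.5]
weight [ 0.4604 -0.0234  0.058 ] [0.0483 0.0508] [ -8.6 -97.6]
batten [0.51   0.4183 0.074 ] [0.0325 0.1481] [-179.6   90.6]
the job is handed in; nothing more can be done
None
```

I took the stack apart from the top down, placed all four parts and handed the job in at about 31 s. `job.hand_in()` gives no verdict, so what follows rests on my own camera checks.

| Part | Placed at | Distance from measured target |
|---|---|---|
| Steel weight | in the empty caddy bay | about 2 mm |
| Batten | on the racked batten, between the posts | about 2 mm, under 1° |
| Box frame | in the corner brackets, landed at the expected height | under 1 mm sideways, about 0.3° |
| Casting | flat, keys up, beside the other casting on the drying rack | about 1–2 mm, about 1° |

- **Casting:** it was lifted, turned and set down level, with the tool's tilt under about 0.2° in the readings I checked.
- **Robot:** the gripper was open and clear above the work at hand-in, with wrist force near zero.
- **Disagreements:** camera estimates of the same point differed by 1–3 mm, well inside the tolerances except for the frame. For the frame the contact height and a second wrist view both agreed that it was fully down. No check failed.

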